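# Put the washed serving boards away on the sloping rack

## Task

Put the two wooden serving boards from the dish drainer away on the sloping wooden rack: first the big one, centred, standing handle up in the corner of the shelf with its face flat against the backrest, then the small one, centred in front of it and flat against it. Then slide the rack's steel stop along the shelf until it rests against the small board, so that the boards cannot tip out. Set the boards down rather than dropping them, and leave the pepper mill, the garlic and the tumbler alone.

Things in the scene. Friction and masses are not known exactly. Their poses are not given: they have to be found in the camera images.
- big_board: Wooden paddle-shaped serving board, 18 mm thick, 200 mm high, 0.28 kg: body 135 mm wide, 130 high; on its top centre a straight handle 30 mm wide with a small hole near the end. Stands upright in one of two drainer slots (which one varies). Origin: centre of the lower edge; x normal to the faces (both alike), y along the width, z up to the handle. Pinch the handle across y, 25 mm below its end.
- small_board: Serving board of the same form and wood, 18 mm thick, 185 mm high, 0.2 kg: body 108 mm wide, 108 high, handle 30 mm wide up to 185. Origin and axes as for the big board. Stands upright in the other slot.
- drainer: Left of the rack: fixed white drip tray 184 x 170 mm with steel wire hoops (tops 84 mm above the worktop) forming five slots that run along its y, at x = -68, -34, 0, 34, 68 mm. Origin: centre of the underside. The boards stand at x = -68 and 0, lower edges 24 mm up, 4 to 5 mm free play either side; a fixed plate stands at x = 68, 207 mm high.
- rack_shelf: Sloping shelf of the fixed wooden rack. Origin: middle of the corner of shelf and backrest, 36 mm up. x: down the slope (0.26 rad) to the backrest; y along the corner; z: shelf normal, along the backrest, leaning 0.26 rad back. Shelf x -180 to 0, y -78 to 78 mm; backrest at x = 0, 95 high. Boards put away: z = 0, big x = -9, small x = -27 mm, axes parallel to these (or half a turn about z).
- stop (a joint): Travel (m) of the rack's sliding steel stop along the shelf's +x. At 0 the rear face of its upright sheet (100 wide, 60 high, 3 mm thick) is 95 mm from the backrest; starts at 0 to 0.02; grows toward the backrest; touches the small board at 0.059 when both boards are in place. Slides stiffly (2 to 3 N), stays where left.
- stop_knob (a point): The stop's turned wooden knob: 19 mm across at the waist, 24 at foot and head, top 42 mm above the shelf's face, on a foot plate 62 mm wide, 3 mm thick. This point is on its axis, 24 mm above the shelf's face, 58 mm in front of the sheet's rear face: shelf x = -153 mm plus the travel, y = 0.
- pepper_mill: Bystander: wooden pepper mill, 58 mm across, 170 mm high, behind the work. Origin: centre of its underside.
- garlic: Bystander: garlic bulb, 60 mm across, 59 mm high. Origin: centre of its underside.
- tumbler: Bystander: clear drinking glass, 81 mm across, 92 mm high. Origin: centre of its underside.
Things that resemble listed ones, but are neither listed nor needed, are in the scene too. What is shaped like the big_board but red is not meant.

How it is judged:
By the outcome, as a careful person would: the job done as asked, in the order asked, and still so for the second after the job is handed in, with the robot touching nothing.
It also fails if it takes over 72 s, if anything falls off the work surface, if the arm or the gripper's body presses on something with over 40 N, if the wrist force passes 120 N, or if a joint passes its speed limit or range.

## Robot

A 7-joint arm with a two-finger parallel gripper is mounted at the origin on a cart in front of the work surface, level with it; the furniture and walls round the work are solid. World frame = base frame: x ahead of the robot, y to its left, z up, the work surface at z = 0. Lengths are in mm, angles in rad, forces in N, time in s.
With the tool pointing down it reaches from about 400 to 875 mm from the base axis. Payload 4.4 kg.
Tool frame: the origin (TCP) lies midway between the tips of the shut fingers; the grasp point (between the pads) lies 19 mm behind it; x points along the fingers, z is the direction in which the jaws open and shut, and the axes are right-handed (so a half turn about x gives the same grasp; the last joint's range is limited). The gripper opens to 85 mm and grips with 20 to 120 N. Pads are 22 mm wide; open, the fingers measure 114 mm over their backs; the gripper's body (76 mm by 85 mm) begins 54 mm behind the grasp point. The pads swing forward as they close: fully open they stand 13 mm farther back than shut.
Start: joints at [1.058, 0.628, 0.038, 1.517, -0.027, 0.996, -0.02], TCP at [280.881, -586.194, 231.313] pointing down, gripper open.
Joint ranges: [-3.06, 3.06], [-0.37, 2.12], [-1.25, 1.32], [0.18, 2.47], [-1.1, 4.24], [0.23, 1.98], [-2.94, 2.94]. Speed limits (rad/s): [2.57, 2.57, 3.14, 3.14, 3.14, 3.14, 3.14].

## Interface

Orientations are given as [roll, pitch, yaw] about the fixed x, y, z axes, in that order (R = Rz(yaw) Ry(pitch) Rx(roll)).
In Python, from cell import ctrl gives the robot as it stands. The module is installed in compiled form; this text tells all that it offers.
- The arm moves only by the tool servo_tool, never from a script. Its argument "rows" is a list of rows, each an object of numbers: "dx", "dy", "dz": the shift along the tool's x, y, z in units of 750 mm (1.0 is 750 mm); "wx", "wy", "wz": the turn, a rotation vector about the tool's x, y, z in units of 6 degrees (1.0 is 6 degrees); "fingers": the closure, from 0 (fully open) to 1 (shut). In form: [{"dx": .., "dy": .., "dz": .., "wx": .., "wy": .., "wz": .., "fingers": ..}, ...]. A call has 1 to 5 rows; each row shifts and turns the commanded pose from where the row before left it, along the tool's axes as they then stand; what a row does not reach is not made up. A row lasts 1/8 s, in which the tool goes at most 62.5 mm and 10.7 degrees, less where a joint would pass 70% of its speed; a pose out of reach is approached as far as the arm can. A call with a number of a shift or a turn outside -1 to 1 is refused whole. A call with a gripper value outside its range is refused whole. The fingers move at their own pace and stop on an object; the grip force is fixed at half the most. Time passes only in rows, so rows that do not move let the fingers close. It gives the time, the measured TCP pose, the force and the opening at its end, in the units of the state.
- ctrl.read_state(): the state, without advancing time (a new reading comes with each control period).
- ctrl.get_image(name): name is "scene" or "side" or "wrist"; returns the picture (480x640x3 uint8, red, green, blue); there is no depth.
- ctrl.camera_info(name): a dict with "fovy" (degrees; the focal length in pixels is half the picture's height over the tangent of half this angle, whatever the lens; pixels are square), "cx", "cy" (the principal point, pixels), "k1" (the pictures are not rectified: a ray, as slopes to the right and down, at radius r is drawn at 1 + k1 r^2 times it, then the intrinsics apply), "R" (3x3) and "t" (3): a world point X has camera coordinates R X + t. Camera axes: x right, y down, z forward; pixel columns grow to the right and rows downward; lengths in mm; the calibration is good to about 2 mm. A picture is of the moment at which its call begins: read the wrist's pose just before it. camera_info takes no time and is no camera call; for the wrist camera it gives the pose at the moment of the call.
- ctrl.finish_job(): hands the job in, once; it reports no verdict.
Trained networks look in the newest picture that a camera, given by its name, has taken for a name from the list of things; names that differ only in an ending like _2 or _b are one class to them, and where a whole thing is asked for, a point or a joint stands for the part that bears it (a point fixed in the world has none). Each returns a list of dicts, best first, with "conf" (0 to 1); they miss things now and then, are a little off and sometimes report something else, mostly with a low value. They report only what shows in the picture. A call takes as long as a camera call. They do not tell look-alikes from the thing itself.
- ctrl.search_frame(label, camera): "extent" ([centre column, centre row, width, height] in pixels, round what is visible of it).
- ctrl.silhouettes(label, camera): "region" (480x640 bool, what is visible of it) and "extent" ([centre column, centre row, width, height] in pixels, round what is visible of it).
- ctrl.mark_of(label, camera): "point" ([column, row] in pixels: a listed point, or the origin of a listed thing).
The state is a dict: "clock": time; "qpos": joint angles; "qd": joint speeds; "tau": joint torques, N m; "eef_pos": TCP position; "tool_rot": TCP orientation; "force": force on the tool from outside, world axes, zero at the start; "torque": the same for the moment, N m; "width": finger opening in mm.
Only numpy, scipy, OpenCV 4.12 (cv2) and the standard library are available. Lean on these libraries where they do the work, as an engineer would, in place of code of your own. Each camera call takes 0.05 s, during which the arm holds its last target.

## Working session

There is one attempt and no reset: what is moved stays moved. The work goes in short steps, Python scripts to look and compute and a tool call to move; the robot and the scene stay as the last step left them, time stands still between calls to the robot, and variables do not carry over. Pictures are saved under pics/ and viewed, and the job is handed in when it is done.

Besides the shell and the picture viewer there is one more tool, called after ">>>" in YAML: its name, and indented under it one key for each argument. servo_tool: Moves the arm, as the interface text tells. Its arguments: {"type":"object","properties":{"rows":{"type":"array"}},"required":["rows"]}

```bash
mkdir -p pics; python3 - <<'E'
from cell import ctrl
import cv2
s=ctrl.read_state();print({k:s[k] for k in s})
for n in ["scene","side","wrist"]:
    print(n,ctrl.camera_info(n)); im=ctrl.get_image(n); cv2.imwrite(f"pics/a_{n}.png",im[:,:,::-1])
E
```

```text
{'clock': 0.0, 'qpos': array([ 1.05819532,  0.62935674,  0.03846557,  1.51837174, -0.02701898,
        0.99626609, -0.02001216]), 'qd': array([-0.00052258,  0.00144081,  0.00057584,  0.00112189,  0.00075224,
       -0.00237753, -0.00041732]), 'tau': array([ 2.71093122e-04, -5.63396144e+01,  1.22591950e+00, -1.93445510e+01,
        1.07978008e-02,  1.05816830e-02, -1.84247148e-05]), 'eef_pos': array([ 280.6058355 , -585.62659918,  230.381429  ]), 'tool_rot': array([-3.12921181,  1.56891306,  2.02993649]), 'force': array([-0.19186059,  0.7601538 ,  0.90647228]), 'torque': array([ 0.01590451,  0.0069284 , -0.03014832]), 'width': 85.35059296316787}
scene {'fovy': 45.79027702085666, 'cx': 313.092210167158, 'cy': 245.8957821725008, 'k1': 0.0004096481853475791, 'R': array([[-0.76507417, -0.643857  , -0.01047276],
       [-0.48425753,  0.58599508, -0.64969563],
       [ 0.42444807, -0.49199383, -0.7601223 ]]), 't': array([ 457.66849966,  309.24418522, 1089.06296524])}
side {'fovy': 46.527060349392, 'cx': 314.3673003690877, 'cy': 243.62451797542985, 'k1': -0.08227924658884958, 'R': array([[-0.96162608, -0.27359559, -0.02051205],
       [-0.16582744,  0.63914912, -0.75099245],
       [ 0.21857848, -0.71877246, -0.65999212]]), 't': array([ 586.68527992,  131.58701287, 1402.11864033])}
wrist {'fovy': 66.00407684223164, 'cx': 319.0911064705068, 'cy': 242.45354907698874, 'k1': -0.023649807431850228, 'R': array([[ 0.43202546, -0.90186088, -0.00098161],
       [-0.86212543, -0.41330971,  0.29311233],
       [-0.26475225, -0.12578572, -0.95607751]]), 't': array([-648.51579905,  -38.87776967,  379.65559005])}
```

View pics/a_scene.png

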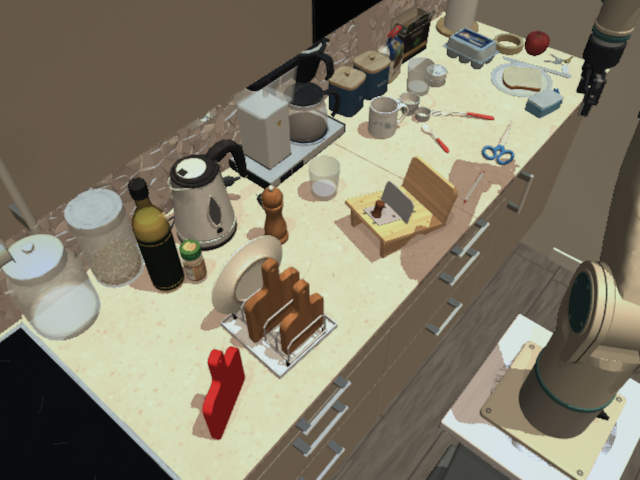

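View pics/a_side.png

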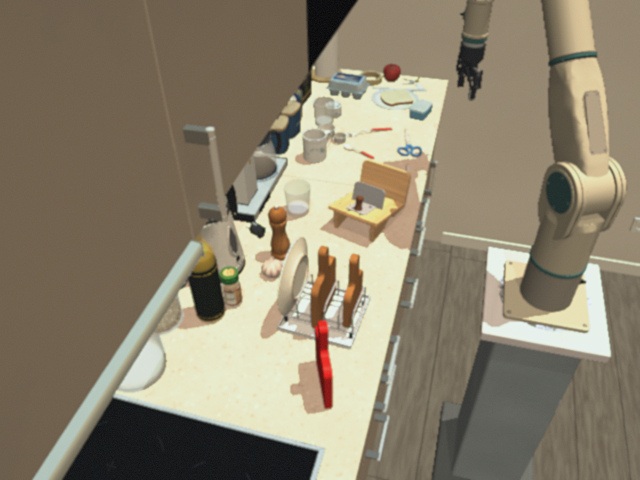

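View pics/a_wrist.png

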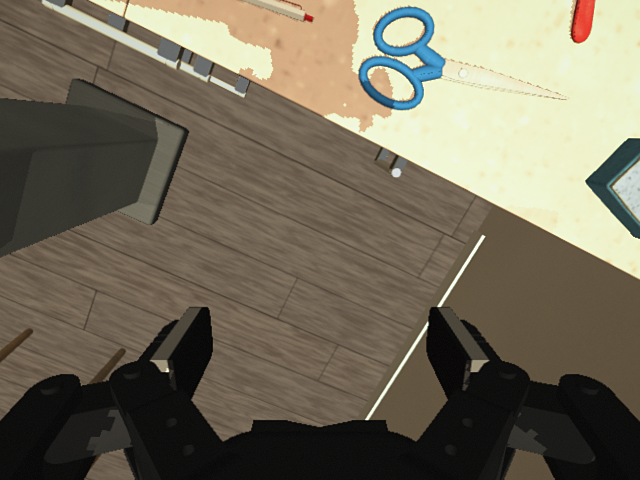

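```bash
cat > h.py <<'E'
import numpy as np, cv2
from cell import ctrl
from scipy.spatial.transform import Rotation as Rot
from scipy.optimize import least_squares
def K(ci):
    f=240/np.tan(np.radians(ci['fovy']/2)); return np.array([[f,0,ci['cx']],[0,f,ci['cy']],[0,0,1.]])
def proj(ci,X):
    X=np.atleast_2d(X).astype(float); d=np.array([ci['k1'],0,0,0,0.])
    rv,_=cv2.Rodrigues(np.array(ci['R'])); return cv2.projectPoints(X,rv,np.array(ci['t']),K(ci),d)[0][:,0]
def ray(ci,p):
    d=np.array([ci['k1'],0,0,0,0.])
    u=cv2.undistortPoints(np.array([[p]],float),K(ci),d)[0,0]; R=np.array(ci['R']); t=np.array(ci['t'])
    v=R.T@np.array([u[0],u[1],1]); return -R.T@t, v/np.linalg.norm(v)
def atz(ci,p,z):
    o,v=ray(ci,p); return o+v*(z-o[2])/v[2]
def tri(rs):
    A=0;b=0
    for o,v in rs:
        M=np.eye(3)-np.outer(v,v);A=A+M;b=b+M@o
    X=np.linalg.solve(A,b); return X,[np.linalg.norm((np.eye(3)-np.outer(v,v))@(X-o)) for o,v in rs]
def save(n,name,crop=None,sc=1):
    im=ctrl.get_image(n)
    if crop: x0,y0,x1,y1=crop; im=im[y0:y1,x0:x1]
    im=cv2.resize(im,None,fx=sc,fy=sc,interpolation=cv2.INTER_CUBIC); cv2.imwrite(f"pics/{name}.png",im[:,:,::-1])
def Rt(rpy): return Rot.from_euler('xyz',rpy).as_matrix()
E
python3 - <<'E'
from h import *
C={n:ctrl.camera_info(n) for n in("scene","side")}
for n in C: ctrl.get_image(n)
for l in ["big_board","small_board","drainer","rack_shelf","stop_knob","pepper_mill","garlic","tumbler"]:
    best={}
    for n in C:
        r=ctrl.mark_of(l,n); print(l,n,[(np.round(a['point']),round(a['conf'],2)) for a in r[:4]]); 
        if r: best[n]=r[0]['point']
    if len(best)==2: X,e=tri([ray(C[n],best[n]) for n in best]); print('   ',X.round(1),np.round(e,1))
save("scene","b_dr",(190,220,350,380),5);save("scene","b_rk",(330,140,470,260),5);save("side","b_dr2",(260,230,390,350),6);save("side","b_rk2",(310,145,430,245),6)
E
```

```text
big_board scene [(array([276., 322.]), 0.75), (array([231., 409.]), 0.67)]
big_board side [(array([322., 308.]), 0.78), (array([324., 384.]), 0.66)]
    [531.1 203.3  18.9] [2.6 2.6]
small_board scene [(array([303., 336.]), 0.6)]
small_board side [(array([353., 311.]), 0.84)]
    [457.2 198.7  29.7] [0.9 0.9]
drainer scene [(array([280., 327.]), 0.9)]
drainer side [(array([326., 315.]), 0.92), (array([360., 201.]), 0.71), (array([322., 307.]), 0.56)]
    [526.2 195.7 -10. ] [0.8 0.8]
rack_shelf scene [(array([421., 203.]), 0.75)]
rack_shelf side [(array([380., 194.]), 0.85)]
    [ 482.  -277.4   30.3] [0.7 0.7]
stop_knob scene [(array([379., 207.]), 0.65)]
stop_knob side [(array([364., 199.]), 0.97)]
    [ 500.9 -112.7  130.4] [2.3 2.3]
pepper_mill scene [(array([282., 238.]), 0.71)]
pepper_mill side [(array([283., 255.]), 0.87)]
    [704.5  -5.7 -27.2] [1.1 1.1]
garlic scene []
garlic side [(array([272., 274.]), 0.56), (array([298., 208.]), 0.17)]
tumbler scene [(array([320., 193.]), 0.76)]
tumbler side [(array([298., 210.]), 0.77), (array([324., 309.]), 0.39)]
    [ 702.9 -151.3   23.5] [1.8 1.8]
```

View pics/b_dr.png

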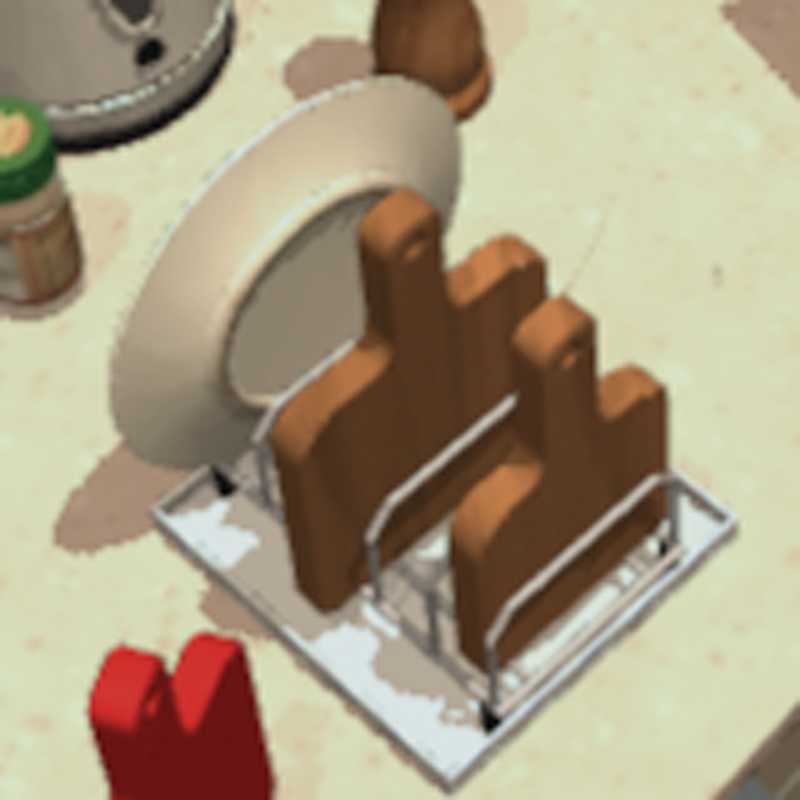

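View pics/b_rk.png

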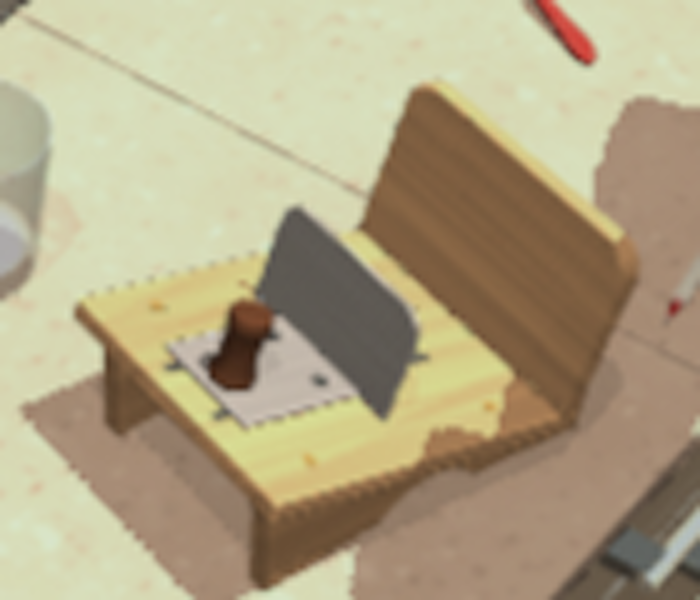

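View pics/b_dr2.png

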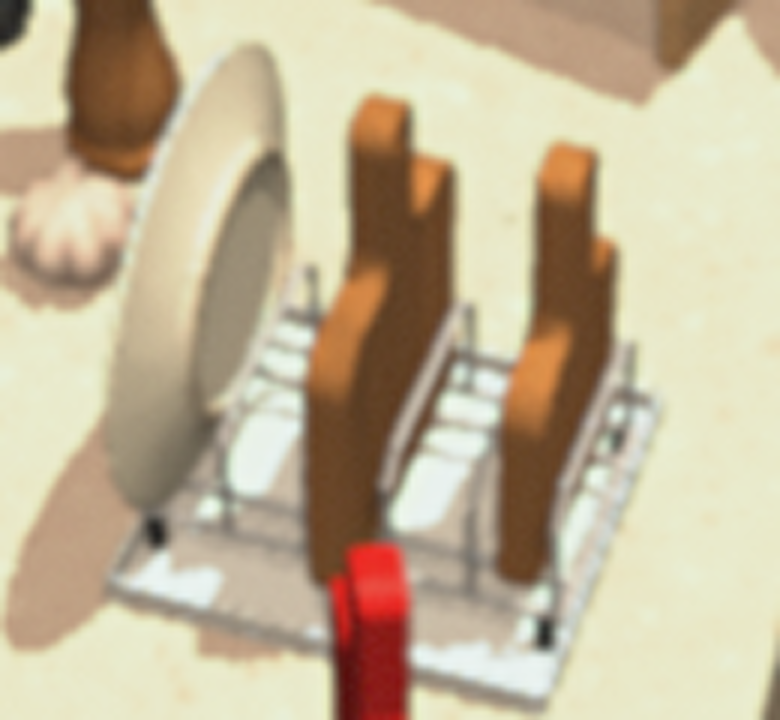

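View pics/b_rk2.png

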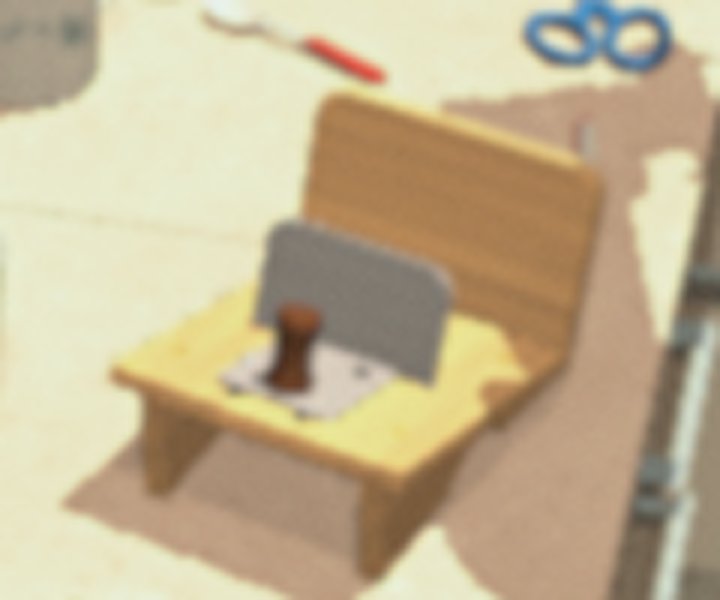

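```bash
cat > model.py <<'E'
from h import *
def rackT(p):
    x,y,ps=p; c,s=np.cos(.26),np.sin(.26); a=np.array([np.cos(ps),np.sin(ps),0]); z=np.array([0,0,1.])
    ex=a*c-z*s; ez=a*s+z*c; ey=np.cross(ez,ex)
    return np.stack([ex,ey,ez],1),np.array([x,y,36.])
def drT(p):
    x,y,ps=p; return Rot.from_euler('z',ps).as_matrix(),np.array([x,y,0.])
def ap(T,X): return np.atleast_2d(X)@T[0].T+T[1]
def fit(Tf,p0,obs,off=True):
    f=lambda p: np.concatenate([((proj(ci,ap(Tf(p),[X]))[0]-uv)) for ci,X,uv in obs])
    r=least_squares(f,p0,x_scale=[10,10,.1],loss='soft_l1',f_scale=2); return r.x,f(r.x)
E
python3 - <<'E'
from model import *
S,D=ctrl.camera_info("scene"),ctrl.camera_info("side")
# signs of y: y=(-sin ps,cos ps): ps=-pi/2 -> +x world : far
A=[(S,(-180,78,0),(346,201)),(S,(-180,-78,0),(385,241)),(S,(0,-78,0),(444,225.6)),
(D,(-180,78,0),(329.2,206.7)),(D,(-180,-78,0),(376.7,224.2)),(D,(0,-78,0),(405,203.3))]
p,e=fit(rackT,[482,-277,-1.6],A); print(p,e.round(1))
h=0
for h in (0,5,10,15):
  B=[(S,(92,85,h),(221,322.4)),(S,(-92,85,h),(280,378)),(S,(-92,-85,h),(337,324)),
  (D,(92,85,h),(278.3,327)),(D,(-92,85,h),(350.8,347.5)),(D,(-92,-85,h),(369.7,296.7))]
  q,e=fit(drT,[526,196,0],B); print(h,q,e.round(1))
E
```

```text
[ 473.32039824 -265.56583101   -1.88232948] [-0.4 -0.7  0.3  1.3 -1.4 -0.3 -0.2 -1.9  1.1 -0.6  0.5  0.9]
0 [ 5.28603586e+02  1.94730033e+02 -6.92193549e-02] [ 0.2  0.8  0.5 -0.9  0.9  0.8 -1.4  0.6 -0.8 -0.2  0.1 -0. ]
5 [ 5.26903949e+02  1.97417485e+02 -6.91008246e-02] [-0.5  0.8  0.1 -0.6  0.8  0.8 -1.2  0.2 -0.3 -0.5  0.6 -0.5]
10 [ 5.25252706e+02  2.00103476e+02 -6.87806319e-02] [-1.2  0.8 -0.3 -0.4  0.7  0.7 -1.  -0.2  0.2 -0.9  1.1 -1. ]
15 [ 5.23664331e+02  2.02808150e+02 -6.80737030e-02] [-1.9  0.8 -0.7 -0.2  0.5  0.7 -0.9 -0.5  0.7 -1.2  1.6 -1.5]
```

```bash
python3 - <<'E'
from model import *
s=ctrl.read_state(); R=Rt(s['tool_rot']); print(R.round(3), np.degrees(np.arctan2(R[1,2],R[0,2])))
S,D=ctrl.camera_info("scene"),ctrl.camera_info("side")
p=(473.3,-265.6,-1.882);q=(527,197,-.069)
print("rack axes\n",rackT(p)[0].round(3))
im=[ctrl.get_image("scene"),ctrl.get_image("side")]
bb=lambda w,h,H,x,y,z:[(x+a,y+b,z+c) for a in(-9,9) for b,c in((-w/2,0),(w/2,0),(w/2,h),(-w/2,h),(-15,H),(15,H))]
for i,ci in enumerate((S,D)):
    m=im[i][:,:,::-1].copy()
    for T,X,col in((rackT(p),[(-180,78,0),(-180,-78,0),(0,-78,0),(0,78,0),(0,78,95),(0,-78,95)],(255,0,255)),(drT(q),bb(135,130,200,0,0,24),(255,255,0)),(drT(q),bb(108,108,185,-68,0,24),(0,255,0))):
        for u in proj(ci,ap(T,X)): cv2.circle(m,tuple(int(round(v*1)) for v in u),1,col,-1)
    c=m[140:380,190:480] if i==0 else m[140:380,240:450]
    cv2.imwrite(f"pics/c{i}.png",cv2.resize(c,None,fx=2.5,fy=2.5,interpolation=cv2.INTER_CUBIC))
E
```

```text
[[ 0.     0.902  0.432]
 [ 0.     0.432 -0.902]
 [-1.     0.    -0.   ]] -64.40083942991947
rack axes
 [[-0.296  0.952 -0.079]
 [-0.92  -0.306 -0.245]
 [-0.257 -0.     0.966]]
```

View pics/c0.png

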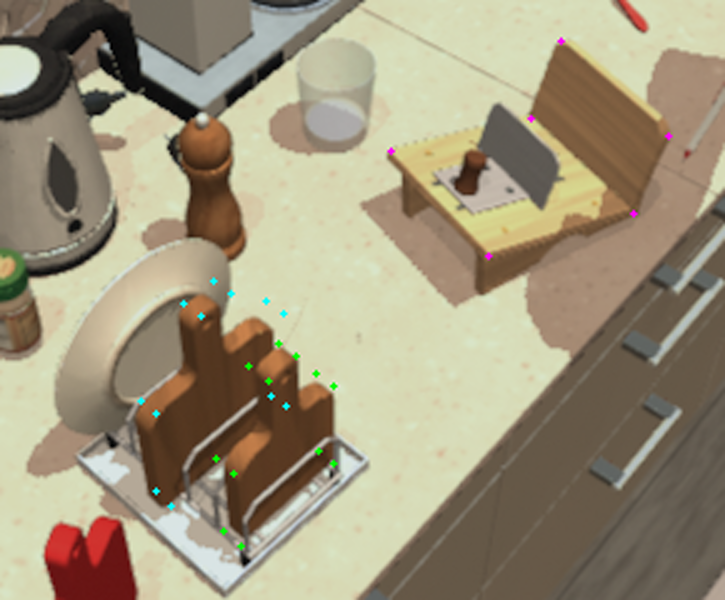

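View pics/c1.png

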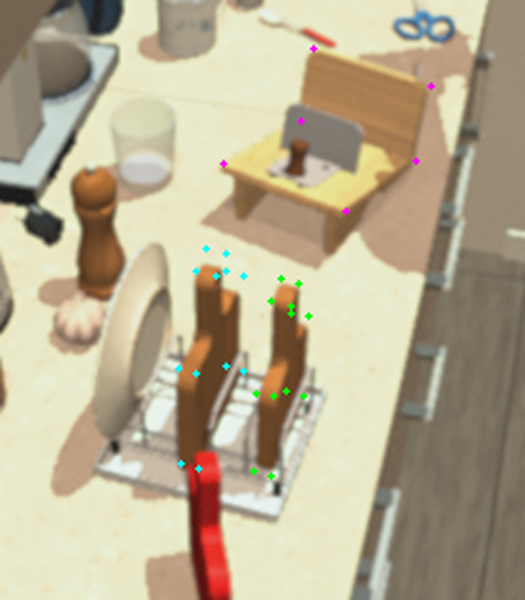

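```bash
cat > plan.py <<'E'
from model import *
import json
def Rdown(jaw_deg):
    z=np.array([np.cos(np.radians(jaw_deg)),np.sin(np.radians(jaw_deg)),0]);x=np.array([0,0,-1.]);return np.stack([x,np.cross(z,x),z],1)
def plan(wps,fing=0,start=None,grip=False):
    """wps: list of (pos,R,n)"""
    s=ctrl.read_state(); P,R=(s['eef_pos'].copy(),Rt(s['tool_rot'])) if start is None else start
    rows=[]
    for T,RT,n in wps:
        T=np.array(T,float)
        for k in range(n,0,-1):
            d=R.T@(T-P)/k/750; w=Rot.from_matrix(R.T@RT).as_rotvec()/k; w=np.degrees(w)/6
            d=d.round(4); w=w.round(2); 
            P=P+R@(d*750); R=R@Rot.from_rotvec(np.radians(w*6)).as_matrix()
            rows.append(dict(zip(("dx","dy","dz","wx","wy","wz"),[float(v) for v in (*d,*w)]),fingers=fing))
    for i in range(0,len(rows),5):
        print("["+",".join("{"+",".join(f'"{k}":{v:g}' for k,v in r.items() if k=="fingers" or v!=0)+"}" for r in rows[i:i+5])+"]")
    print("end",P.round(1),"jaw",R[:,2].round(3),"max mm",max(np.linalg.norm([r['dx'],r['dy'],r['dz']])*750 for r in rows))
    return P,R
E
python3 - <<'E'
from plan import *
ci=ctrl.camera_info("wrist"); s=ctrl.read_state(); C=-ci['R'].T@ci['t']; R=Rt(s['tool_rot']); print("cam in tool",R.T@(C-s['eef_pos']),"axis",R.T@ci['R'][2])
plan([((480,180,420),Rdown(-94),15)])
E
```

```text
cam in tool [-143.27248394   74.04292958   -0.78831054] axis [ 9.56088296e-01 -2.93077924e-01  7.07560063e-04]
[{"dx":-0.0168,"dy":0.0454,"dz":-0.0538,"wx":0.33,"fingers":0},{"dx":-0.0168,"dy":0.0435,"dz":-0.0553,"wx":0.33,"fingers":0},{"dx":-0.0168,"dy":0.0416,"dz":-0.0568,"wx":0.33,"fingers":0},{"dx":-0.0168,"dy":0.0396,"dz":-0.0582,"wx":0.33,"fingers":0},{"dx":-0.0168,"dy":0.0375,"dz":-0.0595,"wx":0.33,"fingers":0}]
[{"dx":-0.0168,"dy":0.0355,"dz":-0.0608,"wx":0.33,"fingers":0},{"dx":-0.0168,"dy":0.0333,"dz":-0.062,"wx":0.33,"fingers":0},{"dx":-0.0167,"dy":0.0312,"dz":-0.0631,"wx":0.33,"fingers":0},{"dx":-0.0168,"dy":0.029,"dz":-0.0641,"wx":0.33,"fingers":0},{"dx":-0.0167,"dy":0.0268,"dz":-0.0651,"wx":0.33,"fingers":0}]
[{"dx":-0.0168,"dy":0.0245,"dz":-0.0659,"wx":0.33,"fingers":0},{"dx":-0.0167,"dy":0.0222,"dz":-0.0668,"wx":0.33,"fingers":0},{"dx":-0.0168,"dy":0.0199,"dz":-0.0675,"wx":0.32,"fingers":0},{"dx":-0.0167,"dy":0.0176,"dz":-0.0681,"wx":0.33,"fingers":0},{"dx":-0.0168,"dy":0.0151,"dz":-0.0686,"wx":0.32,"fingers":0}]
end [480. 180. 420.] jaw [-0.069 -0.998 -0.   ] max mm 54.286376053297204
```

```bash
python3 - <<'E'
from plan import *
plan([((460,-230,440),Rdown(-64.4),10)])
E
```

```text
[{"dx":-0.0278,"dy":0.0421,"dz":-0.0325,"fingers":0},{"dx":-0.0278,"dy":0.0421,"dz":-0.0325,"fingers":0},{"dx":-0.0278,"dy":0.042,"dz":-0.0325,"fingers":0},{"dx":-0.0278,"dy":0.0421,"dz":-0.0325,"fingers":0},{"dx":-0.0278,"dy":0.042,"dz":-0.0325,"fingers":0}]
[{"dx":-0.0279,"dy":0.0421,"dz":-0.0325,"fingers":0},{"dx":-0.0278,"dy":0.042,"dz":-0.0325,"fingers":0},{"dx":-0.0279,"dy":0.0421,"dz":-0.0325,"fingers":0},{"dx":-0.0278,"dy":0.042,"dz":-0.0326,"fingers":0},{"dx":-0.0279,"dy":0.0421,"dz":-0.0325,"fingers":0}]
end [ 460. -230.  440.] jaw [ 0.432 -0.902 -0.   ] max mm 45.04416582644194
```

>>> servo_tool:
  rows:
    - {"dx": -0.028, "dy": 0.042, "dz": -0.0325, "fingers": 0}
    - {"dx": -0.028, "dy": 0.042, "dz": -0.0325, "fingers": 0}
    - {"dx": -0.028, "dy": 0.042, "dz": -0.0325, "fingers": 0}
    - {"dx": -0.028, "dy": 0.042, "dz": -0.0325, "fingers": 0}
    - {"dx": -0.028, "dy": 0.042, "dz": -0.0325, "fingers": 0}

```text
schema error: expected keys dx, dy, dz, wx, wy, wz, fingers
```

>>> servo_tool:
  rows:
    - {"dx": -0.028, "dy": 0.042, "dz": -0.0325, "fingers": 0}
    - {"dx": -0.028, "dy": 0.042, "dz": -0.0325, "fingers": 0}
    - {"dx": -0.028, "dy": 0.042, "dz": -0.0325, "fingers": 0}
    - {"dx": -0.028, "dy": 0.042, "dz": -0.0325, "fingers": 0}
    - {"dx": -0.028, "dy": 0.042, "dz": -0.0325, "fingers": 0}

```text
schema error: expected keys dx, dy, dz, wx, wy, wz, fingers
```

```bash
cat > snap.py <<'E'
from plan import *
import pickle,sys
n=sys.argv[1]; s=ctrl.read_state(); ci=ctrl.camera_info("wrist"); im=ctrl.get_image("wrist"); ci2=ctrl.camera_info("wrist")
pickle.dump((ci,s),open(f"{n}.pkl","wb")); cv2.imwrite(f"pics/{n}.png",im[:,:,::-1])
print(s['clock'],s['eef_pos'].round(1),s['qpos'].round(2),s['qd'].round(2),np.abs(ci['t']-ci2['t']).max())
E
python3 snap.py r1
```

```text
1.35 [ 280.9 -586.2  231.3] [ 1.06  0.63  0.04  1.52 -0.03  1.   -0.02] [ 0.  0. -0. -0.  0.  0.  0.] 7.825106013115146e-05
```

View pics/r1.png

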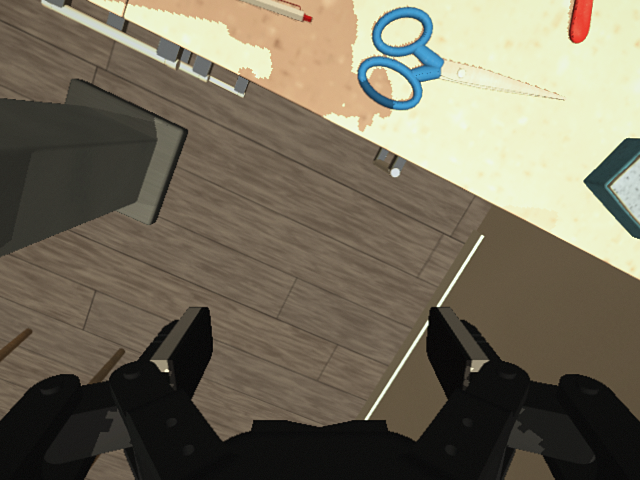

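```bash
sed -i 's/ if k=="fingers" or v!=0//' plan.py; python3 - <<'E'
from plan import *
plan([((550,-170,440),Rdown(-64.4),10)])
E
```

```text
[{"dx":-0.0278,"dy":0.0563,"dz":-0.0345,"wx":0,"wy":0,"wz":-0,"fingers":0},{"dx":-0.0278,"dy":0.0563,"dz":-0.0345,"wx":0,"wy":0,"wz":-0,"fingers":0},{"dx":-0.0278,"dy":0.0564,"dz":-0.0345,"wx":0,"wy":0,"wz":-0,"fingers":0},{"dx":-0.0278,"dy":0.0563,"dz":-0.0346,"wx":0,"wy":0,"wz":-0,"fingers":0},{"dx":-0.0278,"dy":0.0564,"dz":-0.0345,"wx":0,"wy":0,"wz":-0,"fingers":0}]
[{"dx":-0.0278,"dy":0.0563,"dz":-0.0346,"wx":0,"wy":0,"wz":-0,"fingers":0},{"dx":-0.0279,"dy":0.0564,"dz":-0.0345,"wx":0,"wy":0,"wz":-0,"fingers":0},{"dx":-0.0278,"dy":0.0563,"dz":-0.0346,"wx":0,"wy":0,"wz":-0,"fingers":0},{"dx":-0.0279,"dy":0.0564,"dz":-0.0345,"wx":0,"wy":0,"wz":-0,"fingers":0},{"dx":-0.0278,"dy":0.0563,"dz":-0.0346,"wx":0,"wy":0,"wz":-0,"fingers":0}]
end [ 550. -170.  440.] jaw [ 0.432 -0.902  0.   ] max mm 53.82063962830617
```

>>> servo_tool:
  rows:
    - {"dx": -0.028, "dy": 0.056, "dz": -0.0345, "wx": 0, "wy": 0, "wz": 0, "fingers": 0}
    - {"dx": -0.028, "dy": 0.056, "dz": -0.0345, "wx": 0, "wy": 0, "wz": 0, "fingers": 0}
    - {"dx": -0.028, "dy": 0.056, "dz": -0.0345, "wx": 0, "wy": 0, "wz": 0, "fingers": 0}
    - {"dx": -0.028, "dy": 0.056, "dz": -0.0345, "wx": 0, "wy": 0, "wz": 0, "fingers": 0}
    - {"dx": -0.028, "dy": 0.056, "dz": -0.0345, "wx": 0, "wy": 0, "wz": 0, "fingers": 0}

```text
clock: 2.02
eef_pos: [415.1, -377.4, 337.2]
tool_rot: [0.556, 1.57, -0.568]
force: [1.2, -0.9, 1.1]
width: 85.6
```

>>> servo_tool:
  rows:
    - {"dx": -0.028, "dy": 0.056, "dz": -0.0345, "wx": 0, "wy": 0, "wz": 0, "fingers": 0}
    - {"dx": -0.028, "dy": 0.056, "dz": -0.0345, "wx": 0, "wy": 0, "wz": 0, "fingers": 0}
    - {"dx": -0.028, "dy": 0.056, "dz": -0.0345, "wx": 0, "wy": 0, "wz": 0, "fingers": 0}
    - {"dx": -0.028, "dy": 0.056, "dz": -0.0345, "wx": 0, "wy": 0, "wz": 0, "fingers": 0}
    - {"dx": -0.028, "dy": 0.056, "dz": -0.0345, "wx": 0, "wy": 0, "wz": 0, "fingers": 0}

```text
clock: 2.65
eef_pos: [548.5, -170.0, 442.3]
tool_rot: [0.673, 1.57, -0.451]
force: [1.3, -0.5, 0.1]
width: 85.5
```

```bash
python3 snap.py r2; python3 snap.py r3
```

```text
2.65 [ 548.5 -170.   442.3] [ 0.28  0.36 -0.05  1.39  0.02  1.39 -0.89] [-0.59  0.1  -0.12 -0.6   0.05  0.5  -0.7 ] 8.160003965916019
2.7 [ 553.6 -161.6  444.8] [ 0.28  0.36 -0.06  1.38  0.01  1.39 -0.89] [ 0.03 -0.02 -0.02  0.07 -0.02 -0.07  0.13] 3.6793091435251313
```

View pics/r3.png

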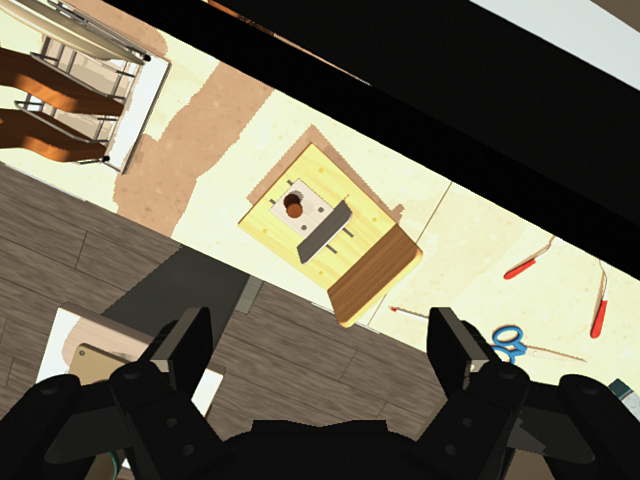

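```bash
python3 snap.py r4; python3 - <<'E'
import cv2
im=cv2.imread('pics/r4.png')[110:340,220:440]
cv2.imwrite('pics/r4c.png',cv2.resize(im,None,fx=2.6,fy=2.6,interpolation=cv2.INTER_CUBIC))
im=cv2.imread('pics/r4.png')[0:200,0:190]
cv2.imwrite('pics/r4d.png',cv2.resize(im,None,fx=3,fy=3,interpolation=cv2.INTER_CUBIC))
E
```

```text
2.75 [ 551.9 -164.5  443.5] [ 0.28  0.36 -0.05  1.38  0.01  1.39 -0.89] [ 0.06  0.    0.08  0.07  0.05 -0.02  0.05] 3.623107166097725
```

View pics/r4c.png

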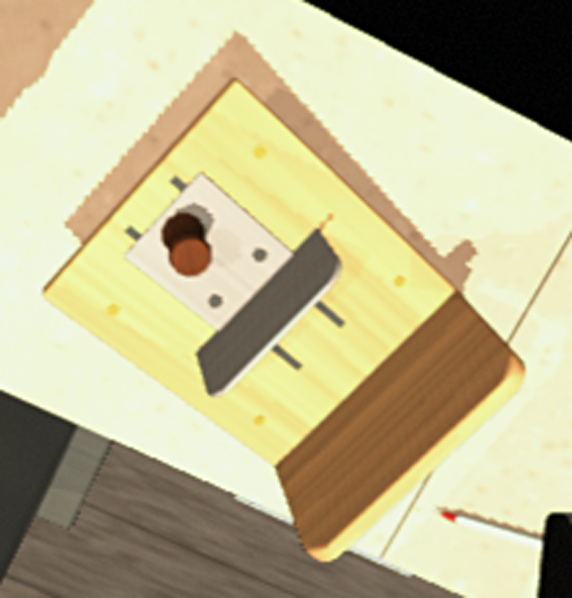

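View pics/r4d.png

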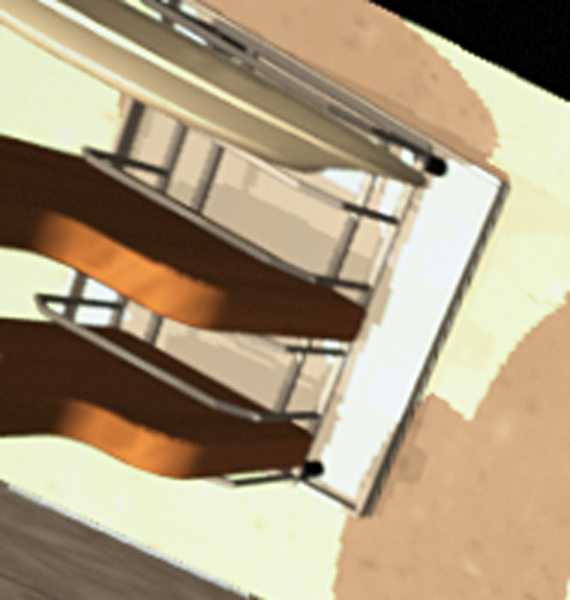

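```bash
python3 - <<'E'
from plan import *
import pickle
S,D=ctrl.camera_info("scene"),ctrl.camera_info("side")
W,s=pickle.load(open("r4.pkl","rb"))
A=[(S,(-180,78,0),(346,201)),(S,(-180,-78,0),(385,241)),(S,(0,-78,0),(444,225.6)),
(D,(-180,78,0),(329.2,206.7)),(D,(-180,-78,0),(376.7,224.2)),(D,(0,-78,0),(405,203.3))]
B=[(W,(-180,78,0),(310.4,140.4)),(W,(-180,-78,0),(236.5,221.9)),(W,(0,-78,0),(326.5,289.6)),(W,(0,78,0),(395.8,222.3))]
for X in (B,A+B):
  p,e=fit(rackT,[473,-266,-1.88],X); print(p,e.round(1))
T=rackT(p)
for t in (0,10,20): print(t,proj(W,ap(T,[(-153+t,0,42)])))
# tray right corners z~6
for h in (0,8): print([atz(W,u,h).round(0) for u in ((508/3,182/3),(367/3,513/3))])
print([ap(drT((527,197,-.069)),[(92,-85,0),(-92,-85,0)]).round(0)])
E
```

```text
[ 477.50638937 -271.05933603   -1.87288938] [ 1.8  0.1 -0.2  2.  -1.4 -0.6 -0.3 -1.4]
[ 476.33431013 -269.86257906   -1.87683577] [-0.2 -2.   0.8 -0.3 -1.4 -2.  -0.7 -2.7  0.7 -1.7 -0.2 -0.2  1.1  0.3
 -1.1  1.9 -2.5 -0.4 -1.2 -1. ]
0 [[290.34404935 206.71979026]]
10 [[295.94864835 211.37729815]]
20 [[301.45390273 215.95246182]]
[array([612., 109.,   0.]), array([428., 122.,   0.])]
[array([612., 106.,   8.]), array([431., 118.,   8.])]
[array([[613., 106.,   0.],
       [429., 119.,   0.]])]
```

```bash
python3 snap.py r5;python3 snap.py r6; python3 - <<'E'
from plan import *
import pickle
for n in ("r5","r6"):
    W,s=pickle.load(open(n+".pkl","rb")); g=cv2.cvtColor(cv2.imread(f"pics/{n}.png"),cv2.COLOR_BGR2GRAY)
    P=np.array([(-180,78,0),(-180,-78,0),(0,-78,0),(0,78,0)])
    u=proj(W,ap(rackT((477.5,-271,-1.873)),P)).astype(np.float32)
    c=cv2.cornerSubPix(g,u.reshape(-1,1,2).copy(),(5,5),(-1,-1),(3,50,.01))[:,0]
    print(u.round(1).tolist(),c.round(1).tolist())
    p,e=fit(rackT,[473,-266,-1.88],[(W,tuple(a),b) for a,b in zip(P,c)]); print(p,e.round(1))
    m=cv2.imread(f"pics/{n}.png")
    for v in proj(W,ap(rackT(p),np.vstack([P,[(0,78,95),(0,-78,95)]]))): cv2.circle(m,tuple(int(round(x)) for x in v),1,(255,0,255),-1)
    cv2.imwrite(f"pics/{n}o.png",cv2.resize(m[110:340,220:440],None,fx=2.6,fy=2.6))
E
```

```text
2.8 [ 549.7 -168.1  442.3] [ 0.28  0.36 -0.05  1.39  0.02  1.39 -0.89] [ 0.05  0.    0.06  0.05  0.03 -0.    0.01] 2.025389406377201
2.85 [ 548.3 -170.5  441.5] [ 0.28  0.36 -0.05  1.39  0.02  1.39 -0.89] [0.04 0.   0.04 0.03 0.01 0.   0.  ] 0.8956626920501662
[[310.0, 136.60000610351562], [234.1999969482422, 220.89999389648438], [323.8999938964844, 286.1000061035156], [394.29998779296875, 217.39999389648438]] [[307.79998779296875, 136.5], [233.10000610351562, 219.39999389648438], [323.6000061035156, 286.1000061035156], [394.6000061035156, 217.1999969482422]]
[ 477.69738385 -269.61696634   -1.87105903] [ 1.1 -0.4  0.2  1.2 -0.3 -0.4 -1.1 -0.4]
[[308.5, 134.0], [232.89999389648438, 219.0], [323.29998779296875, 284.20001220703125], [393.6000061035156, 214.89999389648438]] [[306.29998779296875, 133.6999969482422], [231.8000030517578, 217.0], [322.8999938964844, 284.0], [393.79998779296875, 214.60000610351562]]
[ 477.96109922 -269.37166273   -1.87209635] [ 1.1 -0.5  0.2  1.3 -0.4 -0.3 -1.1 -0.4]
```

View pics/r6o.png

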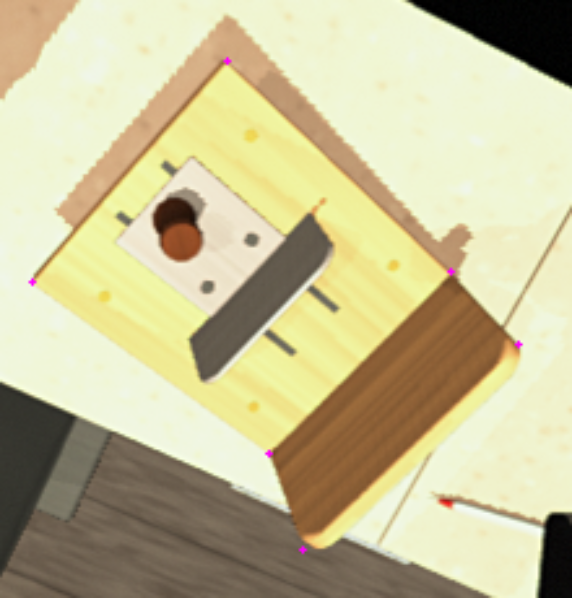

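```bash
python3 - <<'E'
from plan import *
plan([((515,195,440),Rdown(-94),10)])
E
```

```text
[{"dx":0.0001,"dy":0.0172,"dz":-0.046,"wx":0.49,"wy":0,"wz":0,"fingers":0},{"dx":0.0001,"dy":0.0148,"dz":-0.0468,"wx":0.49,"wy":0,"wz":0,"fingers":0},{"dx":0.0001,"dy":0.0124,"dz":-0.0475,"wx":0.49,"wy":0,"wz":0,"fingers":0},{"dx":0.0001,"dy":0.01,"dz":-0.0481,"wx":0.49,"wy":0,"wz":0,"fingers":0},{"dx":0.0001,"dy":0.0075,"dz":-0.0485,"wx":0.5,"wy":0,"wz":0,"fingers":0}]
[{"dx":0.0001,"dy":0.0049,"dz":-0.0489,"wx":0.49,"wy":0,"wz":0,"fingers":0},{"dx":0.0001,"dy":0.0024,"dz":-0.0491,"wx":0.5,"wy":0,"wz":0,"fingers":0},{"dx":0.0001,"dy":-0.0001,"dz":-0.0491,"wx":0.49,"wy":0,"wz":0,"fingers":0},{"dx":0.0001,"dy":-0.0026,"dz":-0.049,"wx":0.5,"wy":0,"wz":0,"fingers":0},{"dx":0.0002,"dy":-0.0052,"dz":-0.0489,"wx":0.49,"wy":0.01,"wz":0.01,"fingers":0}]
end [515. 195. 440.] jaw [-0.07  -0.998 -0.   ] max mm 36.88208406530195
```

>>> servo_tool:
  rows:
    - {"dx": 0, "dy": 0.017, "dz": -0.046, "wx": 0.49, "wy": 0, "wz": 0, "fingers": 0}
    - {"dx": 0, "dy": 0.015, "dz": -0.047, "wx": 0.49, "wy": 0, "wz": 0, "fingers": 0}
    - {"dx": 0, "dy": 0.0125, "dz": -0.0475, "wx": 0.49, "wy": 0, "wz": 0, "fingers": 0}
    - {"dx": 0, "dy": 0.01, "dz": -0.048, "wx": 0.49, "wy": 0, "wz": 0, "fingers": 0}
    - {"dx": 0, "dy": 0.0075, "dz": -0.0485, "wx": 0.5, "wy": 0, "wz": 0, "fingers": 0}

```text
clock: 3.52
eef_pos: [530.9, 11.1, 440.9]
tool_rot: [-1.005, 1.57, -2.391]
force: [0.5, 0.4, -0.1]
width: 85.3
```

>>> servo_tool:
  rows:
    - {"dx": 0, "dy": 0.005, "dz": -0.049, "wx": 0.49, "wy": 0, "wz": 0, "fingers": 0}
    - {"dx": 0, "dy": 0.0025, "dz": -0.049, "wx": 0.5, "wy": 0, "wz": 0, "fingers": 0}
    - {"dx": 0, "dy": 0, "dz": -0.049, "wx": 0.49, "wy": 0, "wz": 0, "fingers": 0}
    - {"dx": 0, "dy": -0.0025, "dz": -0.049, "wx": 0.5, "wy": 0, "wz": 0, "fingers": 0}
    - {"dx": 0, "dy": -0.005, "dz": -0.049, "wx": 0.49, "wy": 0, "wz": 0, "fingers": 0}

```text
clock: 4.15
eef_pos: [515.9, 194.5, 440.8]
tool_rot: [-0.334, 1.569, -1.98]
force: [0.6, 1.0, 0.2]
width: 85.3
```

```bash
for i in 1 2 3 4; do python3 snap.py d1; done
```

```text
4.15 [515.9 194.5 440.8] [-0.34  0.32 -0.1   1.45  0.03  1.37 -2.09] [-0.5   0.13 -0.04 -0.19  0.03  0.06 -0.94] 5.76062085909237
4.2 [514.4 201.3 440.5] [-0.35  0.32 -0.11  1.45  0.03  1.37 -2.09] [ 0.03 -0.01 -0.01  0.03 -0.02  0.    0.17] 4.603924955527418
4.25 [514.7 198.9 440.5] [-0.34  0.32 -0.11  1.45  0.03  1.37 -2.09] [ 0.05 -0.01  0.05  0.01  0.04  0.01  0.07] 2.737734675866136
4.3 [515.4 196.  440.6] [-0.34  0.32 -0.11  1.45  0.03  1.37 -2.09] [ 0.04 -0.01  0.04  0.01  0.02  0.01  0.02] 0.9572206344882375
```

View pics/d1.png

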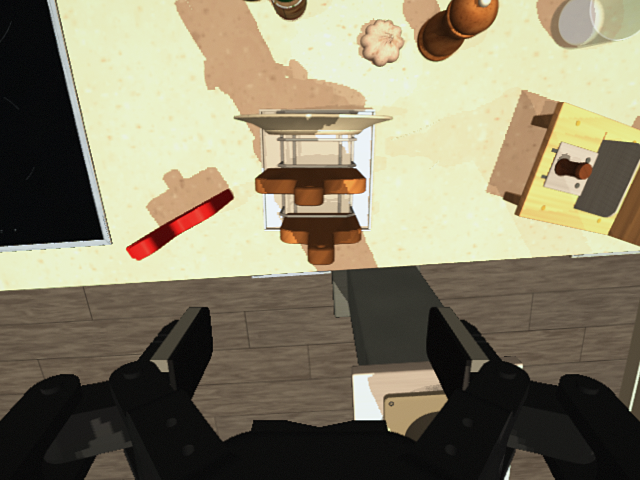

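```bash
python3 snap.py d2; python3 -c "
import cv2
m=cv2.imread('pics/d2.png')[95:275,225:400];cv2.imwrite('pics/d2c.png',cv2.resize(m,None,fx=4.4,fy=3.3,interpolation=cv2.INTER_CUBIC))"
```

```text
4.35 [515.9 194.3 440.7] [-0.34  0.32 -0.1   1.45  0.03  1.37 -2.09] [ 0.02 -0.01  0.02  0.    0.01  0.    0.  ] 0.1251601389546977
```

View pics/d2c.png

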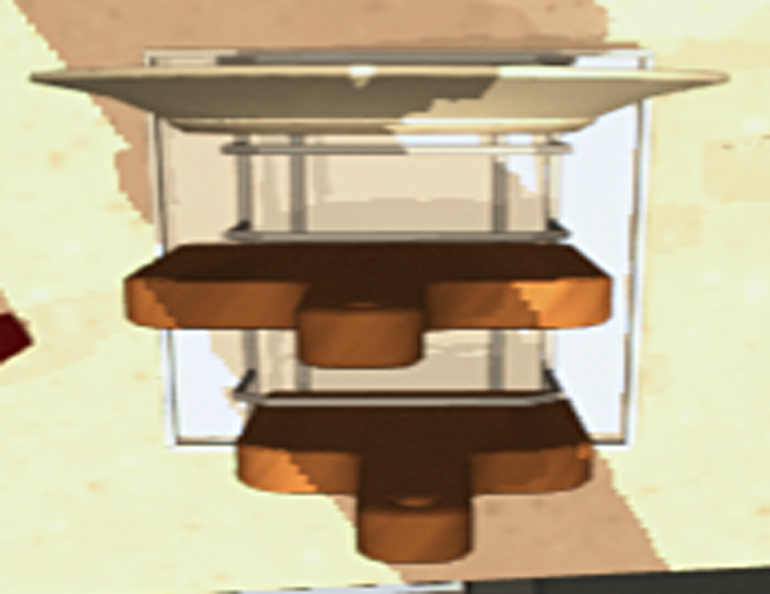

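```bash
python3 - <<'E'
from plan import *
import pickle
W,s=pickle.load(open("d2.pkl","rb"))
c=lambda u,v:(225+u/4.4,95+v/3.3)
for nm,L in {"big":[((361,335),224),((298,340),224),((424,340),224),((126,303),154),((612,303),154)],"small":[((415,530),209),((358,530),209),((474,530),209),((237,470),132),((592,470),132)]}.items():
    print(nm,[atz(W,c(*u),z).round(1).tolist() for u,z in L])
S,D=ctrl.camera_info("scene"),ctrl.camera_info("side")
# scene handle tops: big approx, small
for z,u,v in ((224,(190+400/5,220+220/5),(260+380/6,230+108/6)),(209,(190+555/5,220+318/5),(260+570/6,230+158/6))): print(atz(S,u,z).round(1),atz(D,v,z).round(1))
E
```

```text
big [[527.2, 205.1, 224.0], [526.7, 219.3, 224.0], [524.7, 191.2, 224.0], [530.9, 269.2, 154.0], [521.8, 140.9, 154.0]]
small [[460.0, 197.7, 209.0], [461.0, 211.6, 209.0], [459.0, 183.4, 209.0], [461.5, 249.1, 132.0], [454.2, 146.5, 132.0]]
[522.4 208.7 224. ] [525.6 208.6 224. ]
[457.2 198.1 209. ] [456.  201.4 209. ]
```

```bash
python3 - <<'E'
from plan import *
P=plan([((526.5,205.5,300),Rdown(-94),4),((526.5,205.5,178),Rdown(-94),6)])
E
```

```text
[{"dx":0.047,"dy":0.0032,"dz":-0.0043,"wx":-0,"wy":0,"wz":0,"fingers":0},{"dx":0.0469,"dy":0.0031,"dz":-0.0043,"wx":-0.01,"wy":0.01,"wz":0,"fingers":0},{"dx":0.047,"dy":0.0032,"dz":-0.0043,"wx":-0,"wy":0,"wz":0,"fingers":0},{"dx":0.0469,"dy":0.0031,"dz":-0.0043,"wx":-0.01,"wy":0.01,"wz":0,"fingers":0},{"dx":0.0271,"dy":0,"dz":0,"wx":0,"wy":-0,"wz":0,"fingers":0}]
[{"dx":0.0271,"dy":0,"dz":0,"wx":0,"wy":-0,"wz":0,"fingers":0},{"dx":0.0271,"dy":0,"dz":0,"wx":0,"wy":-0,"wz":0,"fingers":0},{"dx":0.0271,"dy":0,"dz":0,"wx":0,"wy":-0,"wz":0,"fingers":0},{"dx":0.0271,"dy":0.0001,"dz":0,"wx":0,"wy":-0,"wz":0,"fingers":0},{"dx":0.0272,"dy":0,"dz":0,"wx":0,"wy":-0,"wz":0,"fingers":0}]
end [526.5 205.5 178. ] jaw [-0.07  -0.998 -0.   ] max mm 35.4784882005984
```

>>> servo_tool:
  rows:
    - {"dx": 0.047, "dy": 0.003, "dz": -0.0043, "wx": 0, "wy": 0, "wz": 0, "fingers": 0}
    - {"dx": 0.047, "dy": 0.003, "dz": -0.0043, "wx": 0, "wy": 0, "wz": 0, "fingers": 0}
    - {"dx": 0.047, "dy": 0.003, "dz": -0.0043, "wx": 0, "wy": 0, "wz": 0, "fingers": 0}
    - {"dx": 0.047, "dy": 0.003, "dz": -0.0043, "wx": 0, "wy": 0, "wz": 0, "fingers": 0}
    - {"dx": 0.027, "dy": 0, "dz": 0, "wx": 0, "wy": 0, "wz": 0, "fingers": 0}

```text
clock: 5.03
eef_pos: [525.6, 205.1, 278.1]
tool_rot: [-0.7, 1.568, -2.343]
force: [-0.1, -0.5, -0.1]
width: 85.4
```

>>> servo_tool:
  rows:
    - {"dx": 0.027, "dy": 0, "dz": 0, "wx": 0, "wy": 0, "wz": 0, "fingers": 0}
    - {"dx": 0.027, "dy": 0, "dz": 0, "wx": 0, "wy": 0, "wz": 0, "fingers": 0}
    - {"dx": 0.027, "dy": 0, "dz": 0, "wx": 0, "wy": 0, "wz": 0, "fingers": 0}
    - {"dx": 0.027, "dy": 0, "dz": 0, "wx": 0, "wy": 0, "wz": 0, "fingers": 0}
    - {"dx": 0.0275, "dy": 0, "dz": 0, "wx": 0, "wy": 0, "wz": 0, "fingers": 0}

```text
clock: 5.65
eef_pos: [526.5, 205.2, 177.9]
tool_rot: [0.519, 1.569, -1.125]
force: [0.0, -0.0, 0.4]
width: 85.3
```

>>> servo_tool:
  rows:
    - {"dx": 0, "dy": 0, "dz": 0, "wx": 0, "wy": 0, "wz": 0, "fingers": 0}

```text
clock: 5.78
eef_pos: [525.2, 205.2, 177.2]
tool_rot: [-0.779, 1.567, -2.422]
force: [-0.1, 0.5, -0.3]
width: 85.7
```

```bash
python3 snap.py d3
```

```text
5.775 [525.2 205.2 177.2] [-0.36  0.57 -0.1   1.81  0.08  0.76 -2.14] [-0.01 -0.03 -0.01 -0.03 -0.    0.01 -0.  ] 1.1399820920892125
```

View pics/d3.png

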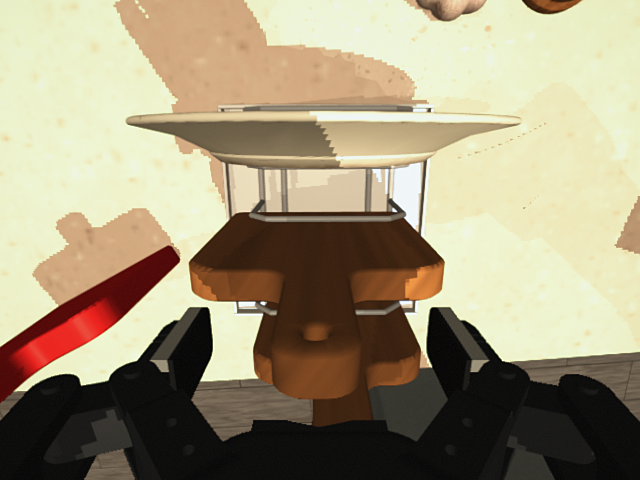

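>>> servo_tool:
  rows:
    - {"dx": 0, "dy": 0, "dz": 0, "wx": 0, "wy": 0, "wz": 0, "fingers": 1}
    - {"dx": 0, "dy": 0, "dz": 0, "wx": 0, "wy": 0, "wz": 0, "fingers": 1}
    - {"dx": 0, "dy": 0, "dz": 0, "wx": 0, "wy": 0, "wz": 0, "fingers": 1}
    - {"dx": 0, "dy": 0, "dz": 0, "wx": 0, "wy": 0, "wz": 0, "fingers": 1}

```text
clock: 6.32
eef_pos: [526.0, 207.8, 179.0]
tool_rot: [1.729, 1.57, 0.089]
force: [0.2, -1.5, 2.8]
width: 29.3
```

```bash
cat >> plan.py <<'E'
RK=(478,-269.5,-1.872); TR=rackT(RK)
RR=np.stack([-TR[0][:,2],np.cross(TR[0][:,1],-TR[0][:,2]),TR[0][:,1]],1)
def rk(x,y,z): return ap(TR,[(x,y,z)])[0]
E
python3 - <<'E'
from plan import *
print(RR.round(3), rk(-40,0,310), rk(-16,0,285))
A=plan([((526,205.5,374),Rdown(-94),7)],1)
B=plan([(rk(-40,0,320),RR,18)],1,start=A)
E
```

```text
[[ 0.076  0.287  0.955]
 [ 0.246  0.923 -0.297]
 [-0.966  0.257 -0.   ]] [ 465.82485341 -308.69178302  345.8641153 ] [ 460.85078323 -324.70330928  315.5344326 ]
[{"dx":-0.0372,"dy":0.0001,"dz":0.0004,"wx":0,"wy":-0,"wz":-0,"fingers":1},{"dx":-0.0371,"dy":0.0001,"dz":0.0004,"wx":0,"wy":-0,"wz":-0,"fingers":1},{"dx":-0.0372,"dy":0,"dz":0.0005,"wx":0,"wy":-0,"wz":-0,"fingers":1},{"dx":-0.0371,"dy":0.0001,"dz":0.0004,"wx":0,"wy":-0,"wz":-0,"fingers":1},{"dx":-0.0372,"dy":0,"dz":0.0005,"wx":0,"wy":-0,"wz":-0,"fingers":1}]
[{"dx":-0.0371,"dy":0.0001,"dz":0.0004,"wx":0,"wy":-0,"wz":-0,"fingers":1},{"dx":-0.0372,"dy":0,"dz":0.0005,"wx":0,"wy":-0,"wz":-0.01,"fingers":1}]
end [526.  205.5 374. ] jaw [-0.07  -0.998 -0.   ] max mm 27.90252004747958
[{"dx":0.0014,"dy":-0.0018,"dz":0.0385,"wx":-0.71,"wy":0.09,"wz":0.12,"fingers":1},{"dx":0.001,"dy":-0.0047,"dz":0.0383,"wx":-0.71,"wy":0.09,"wz":0.12,"fingers":1},{"dx":0.0005,"dy":-0.0076,"dz":0.0378,"wx":-0.71,"wy":0.09,"wz":0.12,"fingers":1},{"dx":0.0001,"dy":-0.0103,"dz":0.0371,"wx":-0.71,"wy":0.09,"wz":0.12,"fingers":1},{"dx":-0.0004,"dy":-0.013
[... 505 characters left out ...]
0271,"wx":-0.7,"wy":0.1,"wz":0.11,"fingers":1},{"dx":-0.0044,"dy":-0.029,"dz":0.025,"wx":-0.71,"wy":0.09,"wz":0.12,"fingers":1},{"dx":-0.005,"dy":-0.0308,"dz":0.0227,"wx":-0.7,"wy":0.1,"wz":0.11,"fingers":1},{"dx":-0.0056,"dy":-0.0323,"dz":0.0203,"wx":-0.71,"wy":0.09,"wz":0.12,"fingers":1},{"dx":-0.0062,"dy":-0.0336,"dz":0.0178,"wx":-0.7,"wy":0.1,"wz":0.11,"fingers":1}]
[{"dx":-0.0068,"dy":-0.0347,"dz":0.0152,"wx":-0.71,"wy":0.09,"wz":0.12,"fingers":1},{"dx":-0.0074,"dy":-0.0357,"dz":0.0126,"wx":-0.7,"wy":0.1,"wz":0.11,"fingers":1},{"dx":-0.008,"dy":-0.0364,"dz":0.0099,"wx":-0.71,"wy":0.09,"wz":0.12,"fingers":1}]
end [ 465.1 -311.2  355.6] jaw [ 0.955 -0.297  0.   ] max mm 28.955925559373856
```

>>> servo_tool:
  rows:
    - {"dx": -0.01, "dy": 0, "dz": 0, "wx": 0, "wy": 0, "wz": 0, "fingers": 1}
    - {"dx": -0.03, "dy": 0, "dz": 0, "wx": 0, "wy": 0, "wz": 0, "fingers": 1}
    - {"dx": -0.04, "dy": 0, "dz": 0, "wx": 0, "wy": 0, "wz": 0, "fingers": 1}
    - {"dx": -0.04, "dy": 0, "dz": 0, "wx": 0, "wy": 0, "wz": 0, "fingers": 1}
    - {"dx": -0.04, "dy": 0, "dz": 0, "wx": 0, "wy": 0, "wz": 0, "fingers": 1}

```text
clock: 6.95
eef_pos: [525.2, 207.9, 299.3]
tool_rot: [-1.267, 1.57, -2.907]
force: [0.2, 1.1, -2.6]
width: 29.0
```

>>> servo_tool:
  rows:
    - {"dx": -0.04, "dy": 0, "dz": 0, "wx": 0, "wy": 0, "wz": 0, "fingers": 1}
    - {"dx": -0.04, "dy": 0, "dz": 0, "wx": 0, "wy": 0, "wz": 0, "fingers": 1}
    - {"dx": -0.02, "dy": 0, "dz": 0, "wx": 0, "wy": 0, "wz": 0, "fingers": 1}

```text
clock: 7.32
eef_pos: [525.9, 208.2, 375.0]
tool_rot: [2.116, 1.569, 0.476]
force: [0.6, 0.6, -3.9]
width: 29.2
```

```bash
python3 snap.py d4; python3 - <<'E'
from plan import *
B=plan([(rk(-40,0,320),RR,18)],1)
E
```

```text
7.325 [525.9 208.2 375. ] [-0.35  0.38 -0.11  1.54  0.04  1.22 -2.11] [ 0.   -0.06  0.   -0.18 -0.01  0.28  0.01] 1.111938518176089
[{"dx":0.0015,"dy":-0.0019,"dz":0.0387,"wx":-0.71,"wy":0.09,"wz":0.11,"fingers":1},{"dx":0.001,"dy":-0.0048,"dz":0.0385,"wx":-0.71,"wy":0.09,"wz":0.11,"fingers":1},{"dx":0.0006,"dy":-0.0076,"dz":0.038,"wx":-0.71,"wy":0.09,"wz":0.12,"fingers":1},{"dx":0.0002,"dy":-0.0104,"dz":0.0374,"wx":-0.71,"wy":0.09,"wz":0.12,"fingers":1},{"dx":-0.0003,"dy":-0.0132,"dz":0.0365,"wx":-0.7,"wy":0.09,"wz":0.11,"fingers":1}]
[{"dx":-0.0009,"dy":-0.0158,"dz":0.0354,"wx":-0.71,"wy":0.09,"wz":0.12,"fingers":1},{"dx":-0.0014,"dy":-0.0184,"dz":0.0341,"wx":-0.7,"wy":0.09,"wz":0.12,"fingers":1},{"dx":-0.002,"dy":-0.0208,"dz":0.0327,"wx":-0.71,"wy":0.09,"wz":0.11,"fingers":1},{"dx":-0.0025,"dy":-0.0231,"dz":0.031,"wx":-0.7,"wy":0.09,"wz":0.12,"fingers":1},{"dx":-0.0031,"dy":-0.0253,"dz":0.0292,"wx":-0.71,"wy":0.09,"wz":0.12,"fingers":1}]
[{"dx":-0.0037,"dy":-0.0274,"dz":0.0272,"wx":-0.7,"wy":0.1,"wz":0.11,"fingers":1},{"dx":-0.0043,"dy":-0.0292,"dz":0.0251,"wx":-0.71,"wy":0.09,"wz":0.12,"fingers":1},{"dx":-0.0049,"dy":-0.031,"dz":0.0228,"wx":-0.7,"wy":0.1,"wz":0.11,"fingers":1},{"dx":-0.0055,"dy":-0.0325,"dz":0.0205,"wx":-0.71,"wy":0.09,"wz":0.12,"fingers":1},{"dx":-0.0061,"dy":-0.0338,"dz":0.0179,"wx":-0.7,"wy":0.1,"wz":0.11,"fingers":1}]
[{"dx":-0.0066,"dy":-0.035,"dz":0.0154,"wx":-0.71,"wy":0.09,"wz":0.12,"fingers":1},{"dx":-0.0072,"dy":-0.0359,"dz":0.0126,"wx":-0.7,"wy":0.1,"wz":0.11,"fingers":1},{"dx":-0.0078,"dy":-0.0367,"dz":0.0099,"wx":-0.7,"wy":0.09,"wz":0.12,"fingers":1}]
end [ 465.  -311.1  355.5] jaw [ 0.955 -0.297  0.   ] max mm 29.11468701531926
```

View pics/d4.png

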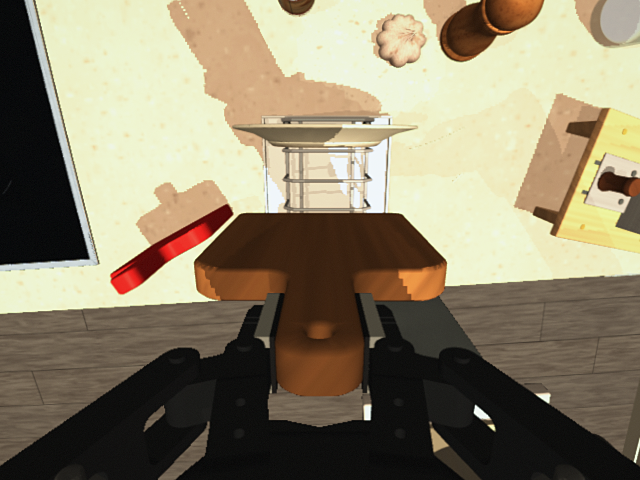

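>>> servo_tool:
  rows:
    - {"dx": 0.0015, "dy": -0.002, "dz": 0.0385, "wx": -0.7, "wy": 0.09, "wz": 0.12, "fingers": 1}
    - {"dx": 0.001, "dy": -0.005, "dz": 0.0385, "wx": -0.7, "wy": 0.09, "wz": 0.12, "fingers": 1}
    - {"dx": 0.0005, "dy": -0.0075, "dz": 0.038, "wx": -0.7, "wy": 0.09, "wz": 0.12, "fingers": 1}
    - {"dx": 0, "dy": -0.0105, "dz": 0.0375, "wx": -0.7, "wy": 0.09, "wz": 0.12, "fingers": 1}
    - {"dx": 0, "dy": -0.013, "dz": 0.0365, "wx": -0.7, "wy": 0.09, "wz": 0.12, "fingers": 1}

```text
clock: 8.0
eef_pos: [507.2, 62.7, 366.7]
tool_rot: [2.046, 1.494, 0.775]
force: [-0.5, 0.7, -3.1]
width: 29.5
```

>>> servo_tool:
  rows:
    - {"dx": -0.001, "dy": -0.016, "dz": 0.0355, "wx": -0.7, "wy": 0.09, "wz": 0.12, "fingers": 1}
    - {"dx": -0.0015, "dy": -0.0185, "dz": 0.034, "wx": -0.7, "wy": 0.09, "wz": 0.12, "fingers": 1}
    - {"dx": -0.002, "dy": -0.021, "dz": 0.0325, "wx": -0.7, "wy": 0.09, "wz": 0.12, "fingers": 1}
    - {"dx": -0.0025, "dy": -0.023, "dz": 0.031, "wx": -0.7, "wy": 0.09, "wz": 0.12, "fingers": 1}
    - {"dx": -0.003, "dy": -0.0255, "dz": 0.029, "wx": -0.7, "wy": 0.09, "wz": 0.12, "fingers": 1}

```text
clock: 8.62
eef_pos: [488.7, -81.2, 361.3]
tool_rot: [1.859, 1.418, 0.955]
force: [0.1, -0.4, -2.0]
width: 29.4
```

```bash
python3 - <<'E'
from plan import *
B=plan([(rk(-30,0,310),RR,9)],1)
E
```

```text
[{"dx":-0.0021,"dy":-0.0248,"dz":0.0252,"wx":-0.63,"wy":0.08,"wz":0.1,"fingers":1},{"dx":-0.0025,"dy":-0.0263,"dz":0.0235,"wx":-0.63,"wy":0.09,"wz":0.1,"fingers":1},{"dx":-0.003,"dy":-0.0278,"dz":0.0217,"wx":-0.63,"wy":0.08,"wz":0.1,"fingers":1},{"dx":-0.0035,"dy":-0.0291,"dz":0.0198,"wx":-0.63,"wy":0.09,"wz":0.1,"fingers":1},{"dx":-0.004,"dy":-0.0303,"dz":0.0177,"wx":-0.63,"wy":0.08,"wz":0.1,"fingers":1}]
[{"dx":-0.0045,"dy":-0.0314,"dz":0.0157,"wx":-0.63,"wy":0.08,"wz":0.11,"fingers":1},{"dx":-0.0049,"dy":-0.0323,"dz":0.0135,"wx":-0.63,"wy":0.09,"wz":0.11,"fingers":1},{"dx":-0.0055,"dy":-0.0331,"dz":0.0114,"wx":-0.64,"wy":0.08,"wz":0.1,"fingers":1},{"dx":-0.0059,"dy":-0.0336,"dz":0.009,"wx":-0.63,"wy":0.09,"wz":0.11,"fingers":1}]
end [ 462.9 -317.9  343.3] jaw [ 0.955 -0.297 -0.   ] max mm 26.57816302907332
```

>>> servo_tool:
  rows:
    - {"dx": -0.002, "dy": -0.025, "dz": 0.025, "wx": -0.63, "wy": 0.08, "wz": 0.1, "fingers": 1}
    - {"dx": -0.0025, "dy": -0.0265, "dz": 0.0235, "wx": -0.63, "wy": 0.09, "wz": 0.1, "fingers": 1}
    - {"dx": -0.003, "dy": -0.028, "dz": 0.0215, "wx": -0.63, "wy": 0.08, "wz": 0.1, "fingers": 1}
    - {"dx": -0.0035, "dy": -0.029, "dz": 0.02, "wx": -0.63, "wy": 0.09, "wz": 0.1, "fingers": 1}
    - {"dx": -0.004, "dy": -0.03, "dz": 0.0175, "wx": -0.63, "wy": 0.08, "wz": 0.1, "fingers": 1}

```text
clock: 9.25
eef_pos: [473.9, -212.4, 351.1]
tool_rot: [1.702, 1.357, 1.132]
force: [-0.2, 0.1, -2.7]
width: 29.3
```

>>> servo_tool:
  rows:
    - {"dx": -0.0045, "dy": -0.0315, "dz": 0.0155, "wx": -0.63, "wy": 0.08, "wz": 0.11, "fingers": 1}
    - {"dx": -0.005, "dy": -0.0325, "dz": 0.0135, "wx": -0.63, "wy": 0.09, "wz": 0.11, "fingers": 1}
    - {"dx": -0.0055, "dy": -0.033, "dz": 0.0115, "wx": -0.64, "wy": 0.08, "wz": 0.1, "fingers": 1}
    - {"dx": -0.006, "dy": -0.0335, "dz": 0.009, "wx": -0.63, "wy": 0.09, "wz": 0.11, "fingers": 1}
    - {"dx": 0, "dy": 0, "dz": 0, "wx": 0, "wy": 0, "wz": 0, "fingers": 1}

```text
clock: 9.88
eef_pos: [461.3, -319.8, 342.5]
tool_rot: [1.576, 1.311, 1.267]
force: [-0.2, 0.5, -3.1]
width: 29.4
```

```bash
python3 snap.py p1; python3 snap.py p1; python3 - <<'E'
from plan import *
s=ctrl.read_state(); R=Rt(s['tool_rot']);print("in rack",(TR[0].T@(s['eef_pos']-TR[1])).round(1), np.degrees(Rot.from_matrix(R.T@RR).as_rotvec()).round(2),s['force'].round(1))
save("scene","p1s",(330,60,480,260),3)
B=plan([(rk(-18,0,200),RR,5)],1)
E
```

```text
9.875 [ 461.3 -319.8  342.5] [ 0.82  0.46 -0.18  1.54 -0.17  1.25  0.41] [-0.03 -0.03 -0.04  0.03 -0.03  0.01 -0.03] 1.8209259115076577
9.925 [ 462.  -317.6  343. ] [ 0.82  0.46 -0.19  1.54 -0.17  1.25  0.41] [-0.03 -0.02 -0.03  0.01 -0.02  0.01 -0.01] 0.6136941456974228
in rack [-31.4  -0.9 309.9] [-0.2   0.03 -0.1 ] [ 1.4  0.1 -3. ]
[{"dx":0.0294,"dy":-0.0038,"dz":0.0002,"wx":-0,"wy":0,"wz":-0,"fingers":1},{"dx":0.0293,"dy":-0.0038,"dz":0.0002,"wx":-0.01,"wy":0,"wz":-0,"fingers":1},{"dx":0.0294,"dy":-0.0039,"dz":0.0002,"wx":-0,"wy":0,"wz":-0.01,"fingers":1},{"dx":0.0293,"dy":-0.0038,"dz":0.0002,"wx":-0.01,"wy":0,"wz":-0,"fingers":1},{"dx":0.0294,"dy":-0.0038,"dz":0.0001,"wx":-0,"wy":0.01,"wz":-0.01,"fingers":1}]
end [ 467.9 -302.   233.9] jaw [ 0.955 -0.297 -0.   ] max mm 22.243664828440476
```

View pics/p1.png

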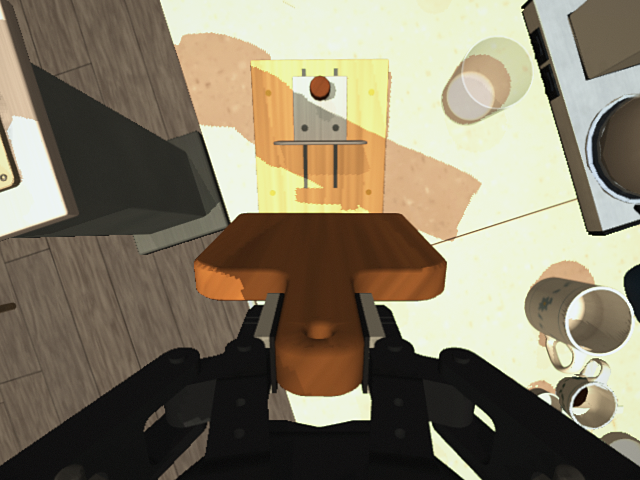

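View pics/p1s.png

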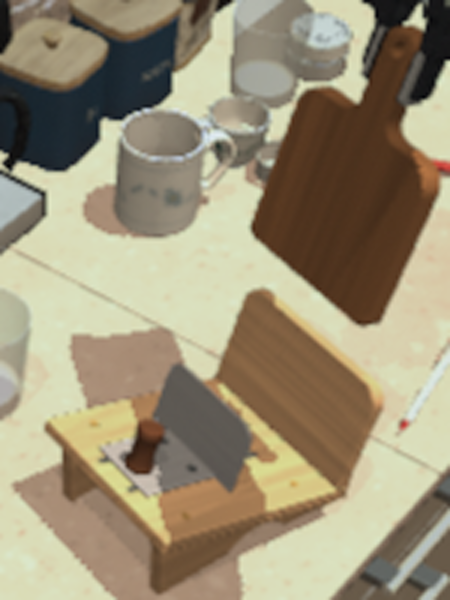

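>>> servo_tool:
  rows:
    - {"dx": 0.03, "dy": -0.003, "dz": 0, "wx": 0, "wy": 0, "wz": 0, "fingers": 1}
    - {"dx": 0.03, "dy": -0.003, "dz": 0, "wx": 0, "wy": 0, "wz": 0, "fingers": 1}
    - {"dx": 0.03, "dy": -0.003, "dz": 0, "wx": 0, "wy": 0, "wz": 0, "fingers": 1}
    - {"dx": 0.03, "dy": -0.003, "dz": 0, "wx": 0, "wy": 0, "wz": 0, "fingers": 1}
    - {"dx": 0.025, "dy": -0.003, "dz": 0, "wx": 0, "wy": 0, "wz": 0, "fingers": 1}

```text
clock: 10.65
eef_pos: [468.5, -298.8, 236.1]
tool_rot: [1.565, 1.31, 1.263]
force: [-0.2, -0.8, -2.2]
width: 29.2
```

>>> servo_tool:
  rows:
    - {"dx": 0, "dy": 0, "dz": 0, "wx": 0, "wy": 0, "wz": 0, "fingers": 1}

```text
clock: 10.78
eef_pos: [467.7, -298.5, 235.7]
tool_rot: [1.575, 1.309, 1.273]
force: [0.1, -0.2, -1.7]
width: 29.3
```

```bash
cat > st.py <<'E'
from plan import *
s=ctrl.read_state(); R=Rt(s['tool_rot']);print(s['clock'],"in rack",(TR[0].T@(s['eef_pos']-TR[1])).round(1), np.degrees(Rot.from_matrix(R.T@RR).as_rotvec()).round(2),"F rack",(TR[0].T@s['force']).round(1),s['width'])
E
python3 snap.py p2; python3 st.py
```

```text
10.775 [ 467.7 -298.5  235.7] [ 0.8   0.55 -0.2   1.71 -0.18  0.99  0.43] [ 0.01 -0.02  0.   -0.04 -0.    0.01  0.  ] 1.496317264032541
10.825 in rack [-21.2  -0.3 202.1] [-0.07  0.08 -0.07] F rack [ 0.5  0.6 -0.8] 29.080699304769134
```

View pics/p2.png

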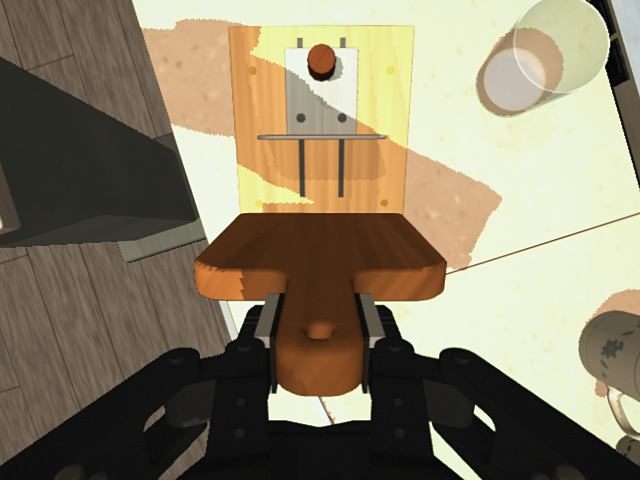

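>>> servo_tool:
  rows:
    - {"dx": 0.013, "dy": -0.002, "dz": 0, "wx": 0, "wy": 0, "wz": 0, "fingers": 1}
    - {"dx": 0.013, "dy": -0.002, "dz": 0, "wx": 0, "wy": 0, "wz": 0, "fingers": 1}
    - {"dx": 0.013, "dy": -0.002, "dz": 0, "wx": 0, "wy": 0, "wz": 0, "fingers": 1}
    - {"dx": 0.013, "dy": 0, "dz": 0, "wx": 0, "wy": 0, "wz": 0, "fingers": 1}
    - {"dx": 0, "dy": 0, "dz": 0, "wx": 0, "wy": 0, "wz": 0, "fingers": 1}

```text
clock: 11.45
eef_pos: [469.6, -294.5, 196.9]
tool_rot: [1.571, 1.309, 1.267]
force: [0.6, -0.5, -2.4]
width: 29.3
```

```bash
python3 st.py; python3 - <<'E'
from plan import *
save("scene","p3s",(370,80,470,240),3.6);save("side","p3d",(300,60,430,240),3.3)
E
python3 st.py
```

```text
11.45 in rack [-15.9  -0.6 162.2] [-0.14  0.03 -0.08] F rack [ 0.9  0.7 -2.2] 29.302194255102673
11.55 in rack [-1.560e+01  1.000e-01  1.633e+02] [-0.13  0.15 -0.03] F rack [ 0.6 -0.4 -2. ] 29.80727241287571
```

View pics/p3s.png

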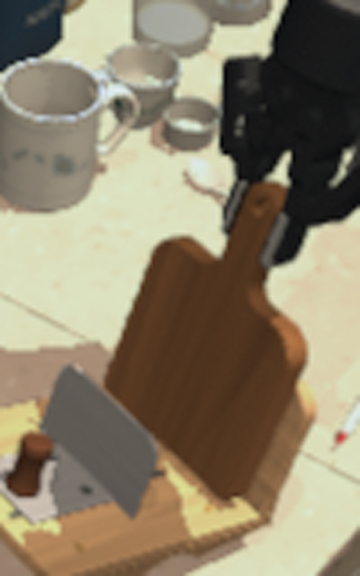

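View pics/p3d.png

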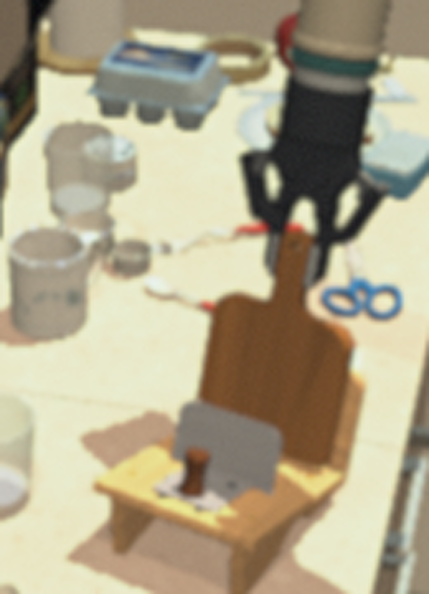

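>>> servo_tool:
  rows:
    - {"dx": 0.003, "dy": -0.002, "dz": 0, "wx": 0, "wy": 0, "wz": 0, "fingers": 1}
    - {"dx": 0.003, "dy": -0.002, "dz": 0, "wx": 0, "wy": 0, "wz": 0, "fingers": 1}
    - {"dx": 0.002, "dy": -0.001, "dz": 0, "wx": 0, "wy": 0, "wz": 0, "fingers": 1}
    - {"dx": 0, "dy": 0, "dz": 0, "wx": 0, "wy": 0, "wz": 0, "fingers": 1}

```text
clock: 12.05
eef_pos: [469.3, -297.2, 190.9]
tool_rot: [1.565, 1.31, 1.261]
force: [-0.0, -0.3, -3.0]
width: 29.6
```

```bash
python3 st.py
```

```text
12.05 in rack [-1.180e+01 -1.000e-01  1.572e+02] [-0.15  0.13 -0.03] F rack [ 1.   0.1 -2.9] 29.562021858373644
```

>>> servo_tool:
  rows:
    - {"dx": 0.002, "dy": -0.0015, "dz": 0, "wx": 0, "wy": 0, "wz": 0, "fingers": 1}
    - {"dx": 0.002, "dy": -0.0015, "dz": 0, "wx": 0, "wy": 0, "wz": 0, "fingers": 1}
    - {"dx": 0, "dy": 0, "dz": 0, "wx": 0, "wy": 0, "wz": 0, "fingers": 1}

```text
clock: 12.42
eef_pos: [469.3, -298.7, 188.3]
tool_rot: [1.561, 1.31, 1.257]
force: [-0.3, -0.6, 3.3]
width: 29.5
```

```bash
python3 st.py
```

```text
12.425 in rack [ -9.8   0.3 155. ] [-0.15  0.19 -0.04] F rack [-0.2 -0.1  3.4] 29.484264176523364
```

>>> servo_tool:
  rows:
    - {"dx": 0, "dy": -0.0015, "dz": 0, "wx": 0, "wy": 0, "wz": 0, "fingers": 1}
    - {"dx": 0, "dy": -0.0015, "dz": 0, "wx": 0, "wy": 0, "wz": 0, "fingers": 1}
    - {"dx": 0, "dy": 0, "dz": 0, "wx": 0, "wy": 0, "wz": 0, "fingers": 1}

```text
clock: 12.8
eef_pos: [469.1, -299.7, 188.0]
tool_rot: [1.562, 1.308, 1.257]
force: [0.9, 1.0, 6.4]
width: 29.0
```

```bash
python3 st.py
```

```text
12.8 in rack [ -8.7   0.4 155. ] [-0.14  0.18 -0.14] F rack [-2.8  0.6  5.8] 29.040922606460015
```

>>> servo_tool:
  rows:
    - {"dx": 0, "dy": 0, "dz": 0, "wx": 0, "wy": 0, "wz": 0, "fingers": 0.6}
    - {"dx": 0, "dy": 0, "dz": 0, "wx": 0, "wy": 0, "wz": 0, "fingers": 0.3}
    - {"dx": 0, "dy": 0, "dz": 0, "wx": 0, "wy": 0, "wz": 0, "fingers": 0.1}
    - {"dx": 0, "dy": 0, "dz": 0, "wx": 0, "wy": 0, "wz": 0, "fingers": 0}

```text
clock: 13.3
eef_pos: [468.3, -300.6, 186.8]
tool_rot: [1.564, 1.31, 1.26]
force: [0.3, 0.9, 1.1]
width: 84.9
```

```bash
python3 snap.py p4; python3 st.py;  python3 - <<'E'
from plan import *
save("scene","p4s",(370,80,470,240),3.6)
E
```

```text
13.3 [ 468.3 -300.6  186.8] [ 0.8   0.61 -0.2   1.76 -0.17  0.88  0.44] [ 0. -0. -0. -0. -0.  0. -0.] 0.02184615074759222
13.35 in rack [ -7.3  -0.  154.2] [-0.14  0.14 -0.03] F rack [ 0.1 -0.  -0.3] 85.1824066817457
```

View pics/p4.png

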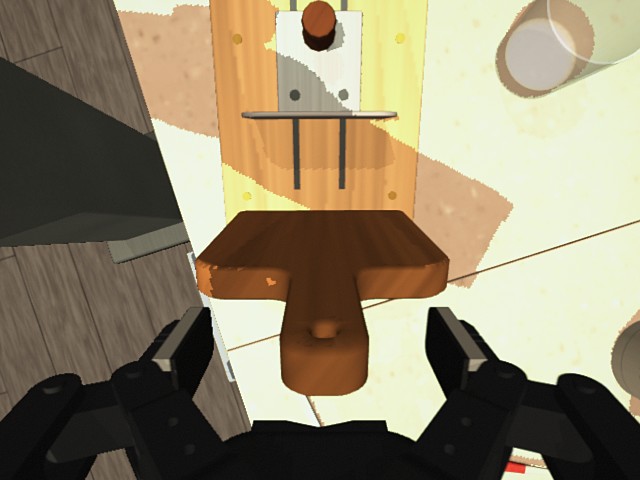

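View pics/p4s.png

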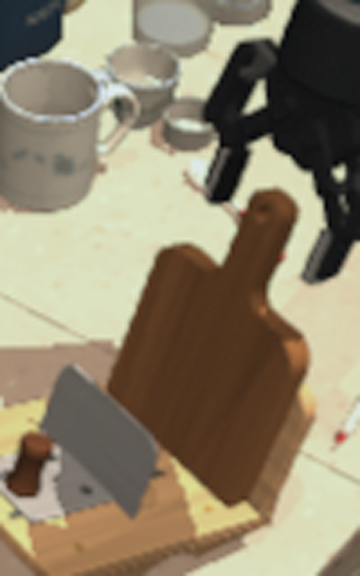

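```bash
python3 - <<'E'
from plan import *
A=plan([(rk(-12,0,290),RR,4)],0)
B=plan([((460,198,300),Rdown(-94),16)],0,start=A)
E
```

```text
[{"dx":-0.0453,"dy":0.0016,"dz":0.0001,"wx":-0.01,"wy":0.01,"wz":-0,"fingers":0},{"dx":-0.0452,"dy":0.0016,"dz":0.0001,"wx":-0,"wy":0,"wz":-0,"fingers":0},{"dx":-0.0453,"dy":0.0016,"dz":0.0001,"wx":-0.01,"wy":0.01,"wz":-0,"fingers":0},{"dx":-0.0452,"dy":0.0016,"dz":-0,"wx":-0,"wy":0,"wz":-0,"fingers":0}]
end [ 459.4 -329.6  319.3] jaw [ 0.955 -0.297  0.   ] max mm 33.996268177551485
[{"dx":0.0124,"dy":0.0402,"dz":-0.013,"wx":0.79,"wy":-0.1,"wz":-0.13,"fingers":0},{"dx":0.0117,"dy":0.0391,"dz":-0.0164,"wx":0.79,"wy":-0.1,"wz":-0.13,"fingers":0},{"dx":0.011,"dy":0.0378,"dz":-0.0197,"wx":0.8,"wy":-0.1,"wz":-0.13,"fingers":0},{"dx":0.0102,"dy":0.0361,"dz":-0.0229,"wx":0.79,"wy":-0.1,"wz":-0.13,"fingers":0},{"dx":0.0095,"dy":0.0342,"dz":-0.026,"wx":0.8,"wy":-0.11,"wz":-0.13,"fingers":0}]
[{"dx":0.0087,"dy":0.0321,"dz":-0.0288,"wx":0.79,"wy":-0.1,"wz":-0.13,"fingers":0},{"dx":0.008,"dy":0.0297,"dz":-0.0315,"wx":0.8,"wy":-0.11,"wz":-0.13,"fingers":0},{"dx":0.0072,"dy":0.027,"dz":-0.0339,"wx":0.79,"wy":-0.11,"wz":-0.13,"fingers":0},{"dx":0.0065,"dy":0.0242,"dz":-0.0361,"wx":0.79,"wy":-0.1,"wz":-0.13,"fingers":0},{"dx":0.0058,"dy":0.0213,"dz":-0.0381,"wx":0.8,"wy":-0.11,"wz":-0.13,"fingers":0}]
[{"dx":0.0051,"dy":0.0181,"dz":-0.0398,"wx":0.79,"wy":-0.1,"wz":-0.13,"fingers":0},{"dx":0.0044,"dy":0.0148,"dz":-0.0412,"wx":0.8,"wy":-0.11,"wz":-0.13,"fingers":0},{"dx":0.0037,"dy":0.0113,"dz":-0.0424,"wx":0.79,"wy":-0.1,"wz":-0.13,"fingers":0},{"dx":0.0032,"dy":0.0078,"dz":-0.0432,"wx":0.8,"wy":-0.11,"wz":-0.14,"fingers":0},{"dx":0.0026,"dy":0.0042,"dz":-0.0437,"wx":0.79,"wy":-0.1,"wz":-0.13,"fingers":0}]
[{"dx":0.0021,"dy":0.0006,"dz":-0.0439,"wx":0.8,"wy":-0.11,"wz":-0.14,"fingers":0}]
end [460. 198. 300.] jaw [-0.07  -0.998  0.   ] max mm 33.026750521357684
```

>>> servo_tool:
  rows:
    - {"dx": -0.025, "dy": 0.001, "dz": 0, "wx": 0, "wy": 0, "wz": 0, "fingers": 0}
    - {"dx": -0.045, "dy": 0.001, "dz": 0, "wx": 0, "wy": 0, "wz": 0, "fingers": 0}
    - {"dx": -0.055, "dy": 0.002, "dz": 0, "wx": 0, "wy": 0, "wz": 0, "fingers": 0}
    - {"dx": -0.055, "dy": 0.002, "dz": 0, "wx": 0, "wy": 0, "wz": 0, "fingers": 0}

```text
clock: 13.9
eef_pos: [458.8, -329.7, 319.8]
tool_rot: [1.565, 1.31, 1.261]
force: [0.3, -0.1, -0.8]
width: 85.4
```

>>> servo_tool:
  rows:
    - {"dx": 0.0125, "dy": 0.04, "dz": -0.013, "wx": 0.79, "wy": -0.1, "wz": -0.13, "fingers": 0}
    - {"dx": 0.0115, "dy": 0.039, "dz": -0.0165, "wx": 0.79, "wy": -0.1, "wz": -0.13, "fingers": 0}
    - {"dx": 0.011, "dy": 0.038, "dz": -0.0195, "wx": 0.8, "wy": -0.1, "wz": -0.13, "fingers": 0}
    - {"dx": 0.01, "dy": 0.036, "dz": -0.023, "wx": 0.79, "wy": -0.1, "wz": -0.13, "fingers": 0}
    - {"dx": 0.0095, "dy": 0.034, "dz": -0.026, "wx": 0.8, "wy": -0.11, "wz": -0.13, "fingers": 0}

```text
clock: 14.52
eef_pos: [459.4, -163.9, 312.7]
tool_rot: [1.777, 1.384, 1.049]
force: [-0.6, 1.4, 0.7]
width: 85.5
```

>>> servo_tool:
  rows:
    - {"dx": 0.0085, "dy": 0.032, "dz": -0.029, "wx": 0.79, "wy": -0.1, "wz": -0.13, "fingers": 0}
    - {"dx": 0.008, "dy": 0.03, "dz": -0.0315, "wx": 0.8, "wy": -0.11, "wz": -0.13, "fingers": 0}
    - {"dx": 0.007, "dy": 0.027, "dz": -0.034, "wx": 0.79, "wy": -0.11, "wz": -0.13, "fingers": 0}
    - {"dx": 0.0065, "dy": 0.024, "dz": -0.036, "wx": 0.79, "wy": -0.1, "wz": -0.13, "fingers": 0}
    - {"dx": 0.006, "dy": 0.0215, "dz": -0.038, "wx": 0.8, "wy": -0.11, "wz": -0.13, "fingers": 0}

```text
clock: 15.15
eef_pos: [460.0, 1.0, 306.8]
tool_rot: [1.971, 1.465, 0.825]
force: [1.2, 0.6, 0.5]
width: 85.8
```

```bash
python3 - <<'E'
from plan import *
B=plan([((460,198,300),Rdown(-94),7)],0)
E
```

```text
[{"dx":0.0042,"dy":0.0152,"dz":-0.0341,"wx":0.67,"wy":-0.09,"wz":-0.12,"fingers":0},{"dx":0.0037,"dy":0.0128,"dz":-0.0351,"wx":0.67,"wy":-0.09,"wz":-0.12,"fingers":0},{"dx":0.0032,"dy":0.0104,"dz":-0.0359,"wx":0.68,"wy":-0.09,"wz":-0.11,"fingers":0},{"dx":0.0028,"dy":0.0078,"dz":-0.0366,"wx":0.67,"wy":-0.09,"wz":-0.12,"fingers":0},{"dx":0.0023,"dy":0.0053,"dz":-0.0371,"wx":0.68,"wy":-0.08,"wz":-0.12,"fingers":0}]
[{"dx":0.002,"dy":0.0026,"dz":-0.0374,"wx":0.67,"wy":-0.09,"wz":-0.11,"fingers":0},{"dx":0.0016,"dy":0,"dz":-0.0376,"wx":0.68,"wy":-0.08,"wz":-0.12,"fingers":0}]
end [460. 198. 300.] jaw [-0.07  -0.998 -0.   ] max mm 28.225520367213786
```

>>> servo_tool:
  rows:
    - {"dx": 0.004, "dy": 0.015, "dz": -0.034, "wx": 0.67, "wy": -0.09, "wz": -0.12, "fingers": 0}
    - {"dx": 0.0035, "dy": 0.013, "dz": -0.035, "wx": 0.67, "wy": -0.09, "wz": -0.12, "fingers": 0}
    - {"dx": 0.003, "dy": 0.0105, "dz": -0.036, "wx": 0.68, "wy": -0.09, "wz": -0.11, "fingers": 0}
    - {"dx": 0.003, "dy": 0.008, "dz": -0.0365, "wx": 0.67, "wy": -0.09, "wz": -0.12, "fingers": 0}
    - {"dx": 0.0025, "dy": 0.0055, "dz": -0.037, "wx": 0.68, "wy": -0.08, "wz": -0.12, "fingers": 0}

```text
clock: 15.78
eef_pos: [460.1, 141.4, 302.1]
tool_rot: [2.164, 1.541, 0.665]
force: [1.1, -0.5, 0.1]
width: 85.6
```

>>> servo_tool:
  rows:
    - {"dx": 0.002, "dy": 0.0025, "dz": -0.0375, "wx": 0.67, "wy": -0.09, "wz": -0.11, "fingers": 0}
    - {"dx": 0.0015, "dy": 0, "dz": -0.0375, "wx": 0.68, "wy": -0.08, "wz": -0.12, "fingers": 0}
    - {"dx": 0, "dy": 0, "dz": 0, "wx": 0, "wy": 0, "wz": 0, "fingers": 0}
    - {"dx": 0, "dy": 0, "dz": 0, "wx": 0, "wy": 0, "wz": 0, "fingers": 0}

```text
clock: 16.27
eef_pos: [459.8, 196.0, 300.0]
tool_rot: [-1.348, 1.57, -2.986]
force: [0.5, -0.0, -0.5]
width: 85.6
```

```bash
python3 snap.py e1; python3 - <<'E'
from plan import *
save("scene","e1s",(370,80,470,240),3.6)
E
```

```text
16.275 [459.8 196.  300. ] [-0.41  0.33 -0.07  1.83  0.03  0.98 -2.13] [ 0.02 -0.01  0.01  0.01 -0.    0.   -0.  ] 0.08997586328931106
```

View pics/e1.png

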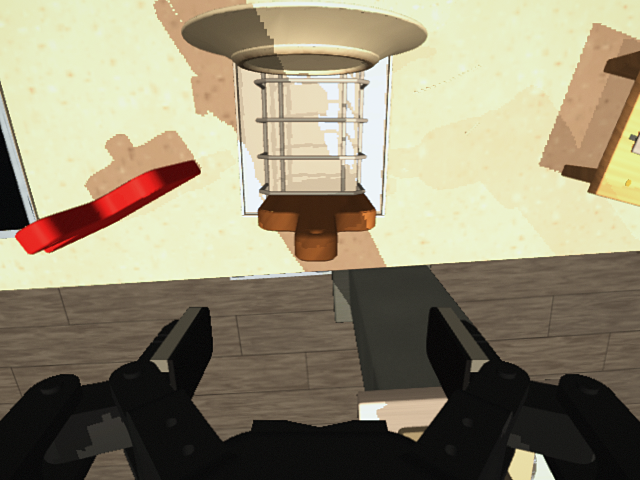

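View pics/e1s.png

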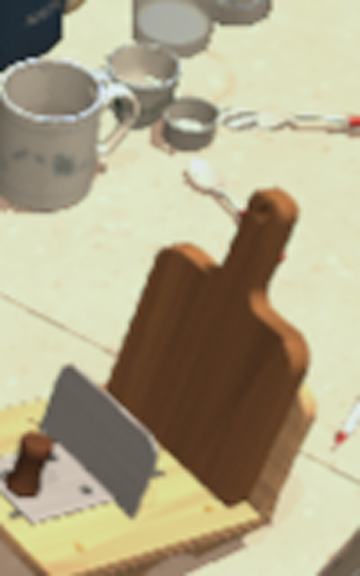

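```bash
python3 - <<'E'
from plan import *
import pickle
m=cv2.imread('pics/e1.png')[180:270,250:385];cv2.imwrite('pics/e1c.png',cv2.resize(m,None,fx=5,fy=5,interpolation=cv2.INTER_CUBIC))
W,s=pickle.load(open("e1.pkl","rb"))
for v in (235,247,260): print(atz(W,(316.5,v),209))
print(proj(W,[(451,198,209),(460,198,209),(469,198,209)]))
E
```

```text
[466.98163616 197.41480453 209.        ]
[458.69807547 197.9872278  209.        ]
[449.53444572 198.62056532 209.        ]
[[317.27125357 257.8910343 ]
 [316.34575056 245.13963981]
 [315.400299   232.11102912]]
```

View pics/e1c.png

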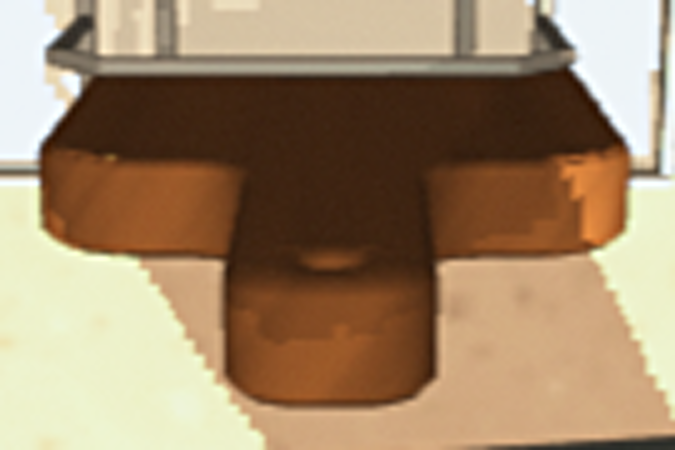

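```bash
python3 - <<'E'
from plan import *
plan([((458.5,198,163),Rdown(-94),6)])
E
```

```text
[{"dx":0.0305,"dy":-0.0003,"dz":-0.0005,"wx":0,"wy":-0,"wz":0,"fingers":0},{"dx":0.0305,"dy":-0.0004,"dz":-0.0005,"wx":0,"wy":-0,"wz":0,"fingers":0},{"dx":0.0305,"dy":-0.0003,"dz":-0.0005,"wx":0,"wy":-0,"wz":0,"fingers":0},{"dx":0.0305,"dy":-0.0004,"dz":-0.0006,"wx":0,"wy":-0,"wz":0,"fingers":0},{"dx":0.0305,"dy":-0.0003,"dz":-0.0005,"wx":0.01,"wy":-0,"wz":0,"fingers":0}]
[{"dx":0.0304,"dy":-0.0004,"dz":-0.0006,"wx":0,"wy":-0,"wz":0.01,"fingers":0}]
end [458.5 198.  163. ] jaw [-0.069 -0.998 -0.   ] max mm 22.881392549405728
```

>>> servo_tool:
  rows:
    - {"dx": 0.04, "dy": -0.001, "dz": -0.001, "wx": 0, "wy": 0, "wz": 0, "fingers": 0}
    - {"dx": 0.04, "dy": -0.001, "dz": -0.001, "wx": 0, "wy": 0, "wz": 0, "fingers": 0}
    - {"dx": 0.04, "dy": 0, "dz": -0.001, "wx": 0, "wy": 0, "wz": 0, "fingers": 0}
    - {"dx": 0.04, "dy": 0, "dz": 0, "wx": 0, "wy": 0, "wz": 0, "fingers": 0}
    - {"dx": 0.0225, "dy": 0, "dz": 0, "wx": 0, "wy": 0, "wz": 0, "fingers": 0}

```text
clock: 17.0
eef_pos: [458.0, 197.8, 162.1]
tool_rot: [-1.299, 1.569, -2.939]
force: [0.8, -0.4, 0.4]
width: 85.7
```

>>> servo_tool:
  rows:
    - {"dx": 0, "dy": 0, "dz": 0, "wx": 0, "wy": 0, "wz": 0, "fingers": 0.2}

```text
clock: 17.12
eef_pos: [457.9, 197.9, 162.5]
tool_rot: [-1.24, 1.568, -2.879]
force: [-0.5, 0.2, 0.6]
width: 69.9
```

```bash
python3 snap.py e2
```

```text
17.125 [457.9 197.9 162.5] [-0.42  0.52 -0.06  2.    0.05  0.63 -2.16] [-0.   -0.03 -0.   -0.03 -0.    0.02  0.  ] 0.9632066437984008
```

View pics/e2.png

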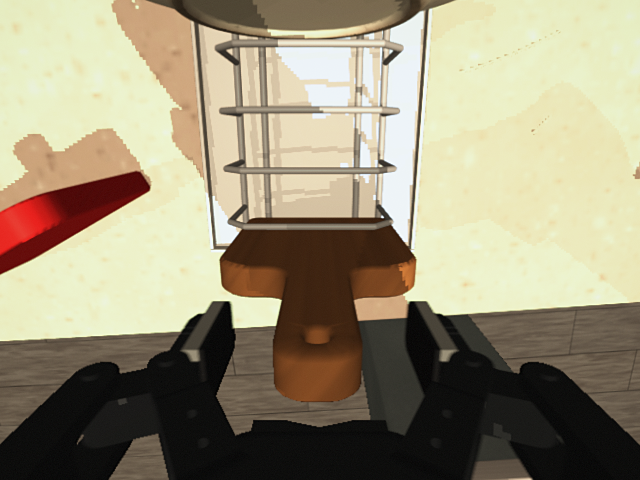

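Handle (columns 274–361, row ~360) lies between the pads and is centred; closing.

>>> servo_tool:
  rows:
    - {"dx": 0, "dy": 0, "dz": 0, "wx": 0, "wy": 0, "wz": 0, "fingers": 1}
    - {"dx": 0, "dy": 0, "dz": 0, "wx": 0, "wy": 0, "wz": 0, "fingers": 1}
    - {"dx": 0, "dy": 0, "dz": 0, "wx": 0, "wy": 0, "wz": 0, "fingers": 1}
    - {"dx": 0, "dy": 0, "dz": 0, "wx": 0, "wy": 0, "wz": 0, "fingers": 1}

```text
clock: 17.68
eef_pos: [459.1, 199.3, 164.1]
tool_rot: [2.538, 1.569, 0.899]
force: [0.5, -1.3, 6.1]
width: 29.4
```

```bash
python3 snap.py e3
```

```text
17.675 [459.1 199.3 164.1] [-0.42  0.51 -0.06  2.    0.05  0.63 -2.16] [-0. -0. -0. -0. -0.  0. -0.] 0.0074468482527549895
```

>>> servo_tool:
  rows:
    - {"dx": -0.01, "dy": 0, "dz": 0, "wx": 0, "wy": 0, "wz": 0, "fingers": 1}
    - {"dx": -0.03, "dy": 0, "dz": 0, "wx": 0, "wy": 0, "wz": 0, "fingers": 1}
    - {"dx": -0.045, "dy": 0, "dz": 0, "wx": 0, "wy": 0, "wz": 0, "fingers": 1}
    - {"dx": -0.045, "dy": 0, "dz": 0, "wx": 0, "wy": 0, "wz": 0, "fingers": 1}
    - {"dx": -0.045, "dy": 0, "dz": 0, "wx": 0, "wy": 0, "wz": 0, "fingers": 1}

```text
clock: 18.35
eef_pos: [458.0, 199.1, 295.6]
tool_rot: [-1.878, 1.569, 2.768]
force: [0.9, 0.1, -2.3]
width: 28.9
```

>>> servo_tool:
  rows:
    - {"dx": -0.045, "dy": 0, "dz": 0, "wx": 0, "wy": 0, "wz": 0, "fingers": 1}
    - {"dx": -0.04, "dy": 0, "dz": 0, "wx": 0, "wy": 0, "wz": 0, "fingers": 1}

```text
clock: 18.6
eef_pos: [458.1, 199.1, 359.6]
tool_rot: [-2.322, 1.57, 2.324]
force: [-0.1, 0.2, -1.4]
width: 29.3
```

```bash
python3 snap.py e4; python3 - <<'E'
from plan import *
plan([(rk(-60,0,355),RR,18)],1)
E
```

```text
18.6 [458.1 199.1 359.6] [-0.41  0.28 -0.07  1.73  0.02  1.13 -2.13] [ 0.   -0.2   0.   -0.41 -0.02  0.61  0.02] 3.7025815307487733
[{"dx":-0.0024,"dy":0.0031,"dz":0.037,"wx":-0.7,"wy":0.09,"wz":0.11,"fingers":1},{"dx":-0.0028,"dy":0.0004,"dz":0.0371,"wx":-0.7,"wy":0.09,"wz":0.11,"fingers":1},{"dx":-0.0031,"dy":-0.0023,"dz":0.037,"wx":-0.71,"wy":0.09,"wz":0.11,"fingers":1},{"dx":-0.0035,"dy":-0.005,"dz":0.0367,"wx":-0.7,"wy":0.09,"wz":0.11,"fingers":1},{"dx":-0.0039,"dy":-0.0076,"dz":0.0362,"wx":-0.71,"wy":0.09,"wz":0.11,"fingers":1}]
[{"dx":-0.0044,"dy":-0.0102,"dz":0.0355,"wx":-0.7,"wy":0.09,"wz":0.11,"fingers":1},{"dx":-0.0049,"dy":-0.0127,"dz":0.0346,"wx":-0.71,"wy":0.09,"wz":0.11,"fingers":1},{"dx":-0.0053,"dy":-0.0152,"dz":0.0335,"wx":-0.7,"wy":0.09,"wz":0.12,"fingers":1},{"dx":-0.0059,"dy":-0.0176,"dz":0.0323,"wx":-0.71,"wy":0.09,"wz":0.11,"fingers":1},{"dx":-0.0064,"dy":-0.0198,"dz":0.0308,"wx":-0.7,"wy":0.09,"wz":0.12,"fingers":1}]
[{"dx":-0.0069,"dy":-0.022,"dz":0.0292,"wx":-0.71,"wy":0.09,"wz":0.11,"fingers":1},{"dx":-0.0074,"dy":-0.024,"dz":0.0275,"wx":-0.7,"wy":0.09,"wz":0.12,"fingers":1},{"dx":-0.008,"dy":-0.0258,"dz":0.0256,"wx":-0.71,"wy":0.09,"wz":0.12,"fingers":1},{"dx":-0.0086,"dy":-0.0276,"dz":0.0235,"wx":-0.7,"wy":0.1,"wz":0.11,"fingers":1},{"dx":-0.0091,"dy":-0.0291,"dz":0.0213,"wx":-0.71,"wy":0.09,"wz":0.12,"fingers":1}]
[{"dx":-0.0097,"dy":-0.0305,"dz":0.019,"wx":-0.7,"wy":0.1,"wz":0.11,"fingers":1},{"dx":-0.0103,"dy":-0.0317,"dz":0.0166,"wx":-0.71,"wy":0.09,"wz":0.12,"fingers":1},{"dx":-0.0108,"dy":-0.0327,"dz":0.0142,"wx":-0.7,"wy":0.1,"wz":0.11,"fingers":1}]
end [ 468.1 -301.3  394.5] jaw [ 0.955 -0.297 -0.001] max mm 27.94160204784257
```

View pics/e4.png

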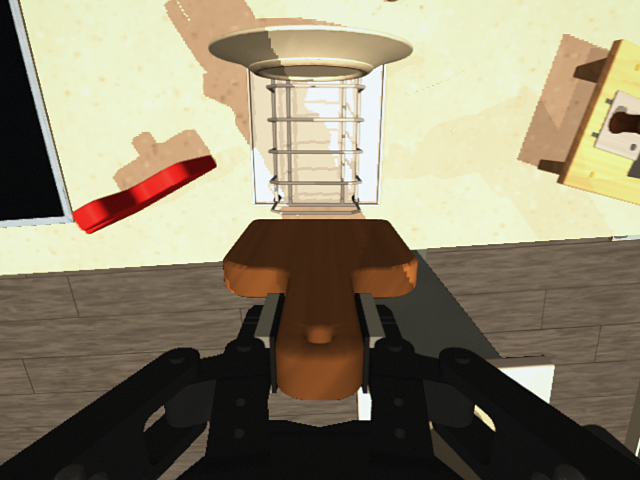

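>>> servo_tool:
  rows:
    - {"dx": -0.0025, "dy": 0.003, "dz": 0.037, "wx": -0.7, "wy": 0.09, "wz": 0.11, "fingers": 1}
    - {"dx": -0.003, "dy": 0.0005, "dz": 0.037, "wx": -0.7, "wy": 0.09, "wz": 0.11, "fingers": 1}
    - {"dx": -0.003, "dy": -0.0025, "dz": 0.037, "wx": -0.71, "wy": 0.09, "wz": 0.11, "fingers": 1}
    - {"dx": -0.0035, "dy": -0.005, "dz": 0.0365, "wx": -0.7, "wy": 0.09, "wz": 0.11, "fingers": 1}
    - {"dx": -0.004, "dy": -0.0075, "dz": 0.036, "wx": -0.71, "wy": 0.09, "wz": 0.11, "fingers": 1}

```text
clock: 19.27
eef_pos: [460.0, 59.4, 367.1]
tool_rot: [2.09, 1.497, 0.824]
force: [0.4, 0.0, -1.7]
width: 29.1
```

>>> servo_tool:
  rows:
    - {"dx": -0.0045, "dy": -0.01, "dz": 0.0355, "wx": -0.7, "wy": 0.09, "wz": 0.11, "fingers": 1}
    - {"dx": -0.005, "dy": -0.0125, "dz": 0.0345, "wx": -0.71, "wy": 0.09, "wz": 0.11, "fingers": 1}
    - {"dx": -0.0055, "dy": -0.015, "dz": 0.0335, "wx": -0.7, "wy": 0.09, "wz": 0.12, "fingers": 1}
    - {"dx": -0.006, "dy": -0.0175, "dz": 0.0325, "wx": -0.71, "wy": 0.09, "wz": 0.11, "fingers": 1}
    - {"dx": -0.0065, "dy": -0.02, "dz": 0.031, "wx": -0.7, "wy": 0.09, "wz": 0.12, "fingers": 1}

```text
clock: 19.9
eef_pos: [462.9, -79.6, 376.7]
tool_rot: [1.892, 1.423, 0.995]
force: [-0.2, 0.0, -1.1]
width: 29.7
```

```bash
python3 - <<'E'
from plan import *
plan([(rk(-50,0,355),RR,9)],1)
E
```

```text
[{"dx":-0.0064,"dy":-0.0205,"dz":0.0267,"wx":-0.63,"wy":0.08,"wz":0.11,"fingers":1},{"dx":-0.0069,"dy":-0.0221,"dz":0.0253,"wx":-0.62,"wy":0.08,"wz":0.11,"fingers":1},{"dx":-0.0074,"dy":-0.0236,"dz":0.0237,"wx":-0.63,"wy":0.08,"wz":0.11,"fingers":1},{"dx":-0.0078,"dy":-0.025,"dz":0.0221,"wx":-0.62,"wy":0.08,"wz":0.11,"fingers":1},{"dx":-0.0083,"dy":-0.0263,"dz":0.0203,"wx":-0.63,"wy":0.08,"wz":0.11,"fingers":1}]
[{"dx":-0.0088,"dy":-0.0275,"dz":0.0185,"wx":-0.62,"wy":0.08,"wz":0.11,"fingers":1},{"dx":-0.0092,"dy":-0.0286,"dz":0.0166,"wx":-0.63,"wy":0.08,"wz":0.11,"fingers":1},{"dx":-0.0097,"dy":-0.0295,"dz":0.0146,"wx":-0.62,"wy":0.07,"wz":0.1,"fingers":1},{"dx":-0.0101,"dy":-0.0302,"dz":0.0126,"wx":-0.63,"wy":0.08,"wz":0.1,"fingers":1}]
end [ 465.3 -310.5  391.9] jaw [ 0.955 -0.296 -0.   ] max mm 25.74325154288013
```

>>> servo_tool:
  rows:
    - {"dx": -0.0065, "dy": -0.0205, "dz": 0.0265, "wx": -0.63, "wy": 0.08, "wz": 0.11, "fingers": 1}
    - {"dx": -0.007, "dy": -0.022, "dz": 0.0255, "wx": -0.62, "wy": 0.08, "wz": 0.11, "fingers": 1}
    - {"dx": -0.0075, "dy": -0.0235, "dz": 0.0235, "wx": -0.63, "wy": 0.08, "wz": 0.11, "fingers": 1}
    - {"dx": -0.008, "dy": -0.025, "dz": 0.022, "wx": -0.62, "wy": 0.08, "wz": 0.11, "fingers": 1}
    - {"dx": -0.0085, "dy": -0.0265, "dz": 0.0205, "wx": -0.63, "wy": 0.08, "wz": 0.11, "fingers": 1}

```text
clock: 20.52
eef_pos: [463.9, -207.7, 385.7]
tool_rot: [1.715, 1.357, 1.148]
force: [0.0, -0.6, -1.1]
width: 29.3
```

>>> servo_tool:
  rows:
    - {"dx": -0.009, "dy": -0.0275, "dz": 0.0185, "wx": -0.62, "wy": 0.08, "wz": 0.11, "fingers": 1}
    - {"dx": -0.009, "dy": -0.0285, "dz": 0.0165, "wx": -0.63, "wy": 0.08, "wz": 0.11, "fingers": 1}
    - {"dx": -0.0095, "dy": -0.0295, "dz": 0.0145, "wx": -0.62, "wy": 0.07, "wz": 0.1, "fingers": 1}
    - {"dx": -0.01, "dy": -0.03, "dz": 0.0125, "wx": -0.63, "wy": 0.08, "wz": 0.1, "fingers": 1}
    - {"dx": 0, "dy": 0, "dz": 0, "wx": 0, "wy": 0, "wz": 0, "fingers": 1}

```text
clock: 21.15
eef_pos: [464.2, -311.9, 391.5]
tool_rot: [1.577, 1.313, 1.269]
force: [-0.1, -0.1, -2.0]
width: 29.6
```

```bash
python3 snap.py f1; python3 snap.py f1; python3 st.py; python3 - <<'E'
from plan import *
plan([(rk(-42,0,215),RR,6)],1)
E
```

```text
21.15 [ 464.2 -311.9  391.5] [ 0.69  0.42 -0.01  1.47 -0.24  1.36  0.44] [-0.03 -0.02 -0.03  0.04 -0.03  0.01 -0.03] 1.674435480661117
21.2 [ 464.6 -310.   391.8] [ 0.69  0.42 -0.01  1.47 -0.24  1.36  0.44] [-0.02 -0.02 -0.02  0.02 -0.01  0.   -0.01] 0.5537913516755566
21.25 in rack [-51.5  -0.8 354.8] [-0.18 -0.02 -0.02] F rack [ 0.7  1.2 -2.2] 29.520487649935113
[{"dx":0.0311,"dy":-0.0021,"dz":0.0002,"wx":-0.01,"wy":-0,"wz":-0,"fingers":1},{"dx":0.0311,"dy":-0.0021,"dz":0.0002,"wx":-0,"wy":-0,"wz":-0,"fingers":1},{"dx":0.0311,"dy":-0.0021,"dz":0.0002,"wx":-0.01,"wy":-0,"wz":-0,"fingers":1},{"dx":0.031,"dy":-0.0021,"dz":0.0002,"wx":-0,"wy":-0,"wz":-0,"fingers":1},{"dx":0.0311,"dy":-0.0022,"dz":0.0002,"wx":-0.01,"wy":-0,"wz":-0,"fingers":1}]
[{"dx":0.031,"dy":-0.0021,"dz":0.0002,"wx":-0,"wy":-0,"wz":-0,"fingers":1}]
end [ 473.7 -283.5  254.6] jaw [ 0.955 -0.297 -0.   ] max mm 23.383768408877128
```

View pics/f1.png

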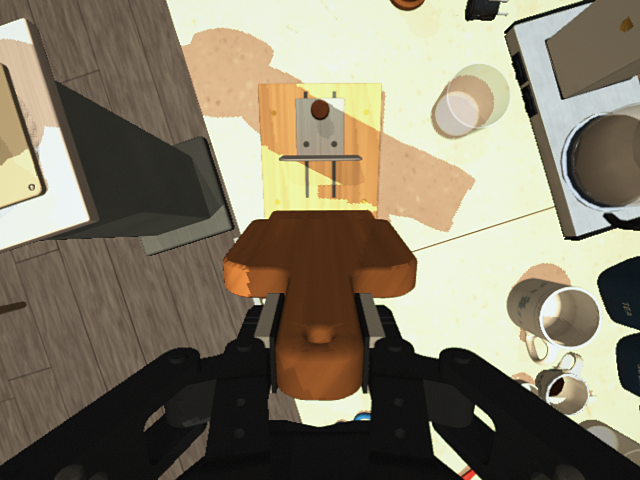

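>>> servo_tool:
  rows:
    - {"dx": 0.03, "dy": -0.0015, "dz": 0, "wx": 0, "wy": 0, "wz": 0, "fingers": 1}
    - {"dx": 0.035, "dy": -0.0015, "dz": 0, "wx": 0, "wy": 0, "wz": 0, "fingers": 1}
    - {"dx": 0.035, "dy": -0.0015, "dz": 0, "wx": 0, "wy": 0, "wz": 0, "fingers": 1}
    - {"dx": 0.035, "dy": -0.0015, "dz": 0, "wx": 0, "wy": 0, "wz": 0, "fingers": 1}
    - {"dx": 0.035, "dy": -0.0015, "dz": 0, "wx": 0, "wy": 0, "wz": 0, "fingers": 1}

```text
clock: 21.88
eef_pos: [473.5, -281.7, 267.6]
tool_rot: [1.57, 1.311, 1.268]
force: [0.5, 1.3, -1.5]
width: 29.4
```

>>> servo_tool:
  rows:
    - {"dx": 0.015, "dy": 0, "dz": 0, "wx": 0, "wy": 0, "wz": 0, "fingers": 1}
    - {"dx": 0, "dy": 0, "dz": 0, "wx": 0, "wy": 0, "wz": 0, "fingers": 1}

```text
clock: 22.12
eef_pos: [474.2, -279.7, 257.1]
tool_rot: [1.573, 1.311, 1.271]
force: [0.8, -1.1, -1.3]
width: 29.2
```

```bash
python3 snap.py f2; python3 st.py; python3 - <<'E'
from plan import *
save("scene","f2s",(350,40,480,240),3);save("side","f2d",(300,60,430,240),3.3)
E
```

```text
22.125 [ 474.2 -279.7  257.1] [ 0.66  0.51 -0.03  1.71 -0.27  1.03  0.48] [ 0.01 -0.02  0.01 -0.03 -0.    0.01  0.  ] 1.0725285052726576
22.175 in rack [-45.8  -0.  217.3] [-0.1   0.08  0.05] F rack [ 0.7  0.4 -1.8] 29.2252234758883
```

View pics/f2.png

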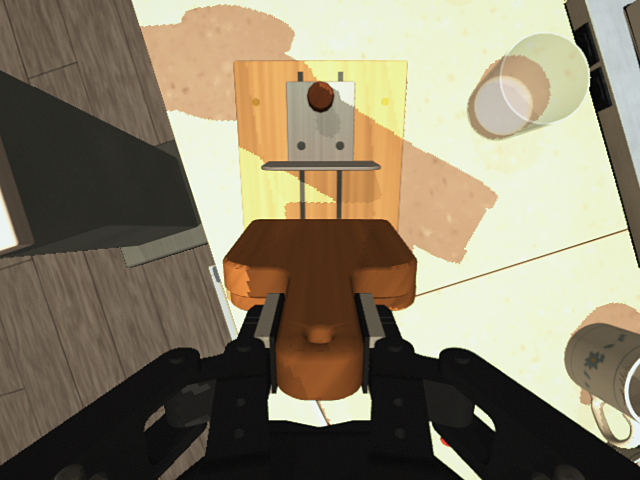

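View pics/f2s.png

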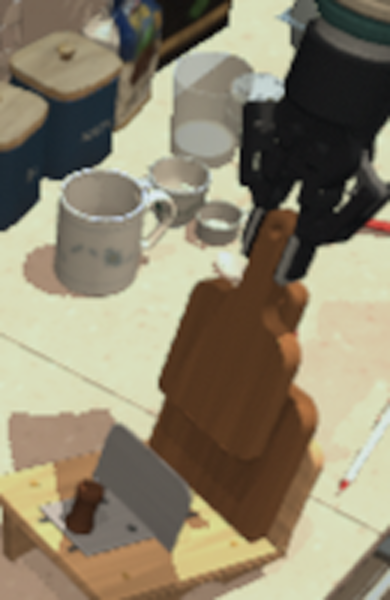

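View pics/f2d.png

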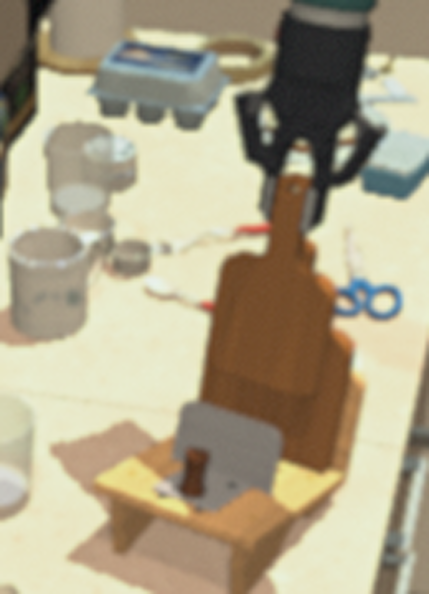

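>>> servo_tool:
  rows:
    - {"dx": 0.018, "dy": -0.0015, "dz": 0, "wx": 0, "wy": 0, "wz": 0, "fingers": 1}
    - {"dx": 0.02, "dy": -0.0015, "dz": 0, "wx": 0, "wy": 0, "wz": 0, "fingers": 1}
    - {"dx": 0.02, "dy": -0.0015, "dz": 0, "wx": 0, "wy": 0, "wz": 0, "fingers": 1}
    - {"dx": 0.02, "dy": -0.0015, "dz": 0, "wx": 0, "wy": 0, "wz": 0, "fingers": 1}
    - {"dx": 0.01, "dy": 0, "dz": 0, "wx": 0, "wy": 0, "wz": 0, "fingers": 1}

```text
clock: 22.9
eef_pos: [477.5, -268.2, 190.9]
tool_rot: [1.577, 1.311, 1.273]
force: [1.1, 0.5, -2.3]
width: 29.8
```

>>> servo_tool:
  rows:
    - {"dx": 0, "dy": 0, "dz": 0, "wx": 0, "wy": 0, "wz": 0, "fingers": 1}

```text
clock: 23.02
eef_pos: [477.7, -268.4, 191.6]
tool_rot: [1.575, 1.311, 1.271]
force: [-0.4, 0.2, -1.5]
width: 29.2
```

```bash
python3 st.py
```

```text
23.025 in rack [-41.   -0.6 150.1] [-0.14 -0.02  0.01] F rack [ 0.3 -0.4 -1.5] 29.153205110615186
```

>>> servo_tool:
  rows:
    - {"dx": 0.003, "dy": -0.004, "dz": 0, "wx": 0, "wy": 0, "wz": 0, "fingers": 1}
    - {"dx": 0.003, "dy": -0.004, "dz": 0, "wx": 0, "wy": 0, "wz": 0, "fingers": 1}
    - {"dx": 0.002, "dy": -0.004, "dz": 0, "wx": 0, "wy": 0, "wz": 0, "fingers": 1}
    - {"dx": 0, "dy": -0.002, "dz": 0, "wx": 0, "wy": 0, "wz": 0, "fingers": 1}
    - {"dx": 0, "dy": 0, "dz": 0, "wx": 0, "wy": 0, "wz": 0, "fingers": 1}

```text
clock: 23.65
eef_pos: [475.3, -277.1, 183.8]
tool_rot: [1.57, 1.312, 1.266]
force: [0.1, -0.0, -1.8]
width: 29.1
```

```bash
python3 st.py; python3 - <<'E'
from plan import *
save("scene","f3s",(370,80,470,240),3.6);save("side","f3d",(300,60,430,240),3.3)
E
python3 st.py;python3 snap.py f3
```

```text
23.65 in rack [-30.2  -0.3 144.9] [-0.15  0.06  0.04] F rack [ 0.5  0.1 -1.8] 29.143367071903267
23.75 in rack [-30.3  -0.2 144.9] [-0.14  0.06  0.05] F rack [ 0.9  0.  -0.9] 29.32412571519384
23.75 [ 475.4 -277.   183.8] [ 0.66  0.59 -0.05  1.79 -0.29  0.86  0.52] [-0.  0.  0.  0.  0.  0.  0.] 0.00817854449155675
```

View pics/f3s.png

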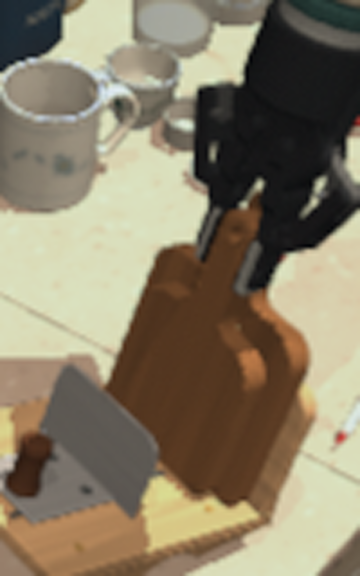

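View pics/f3.png

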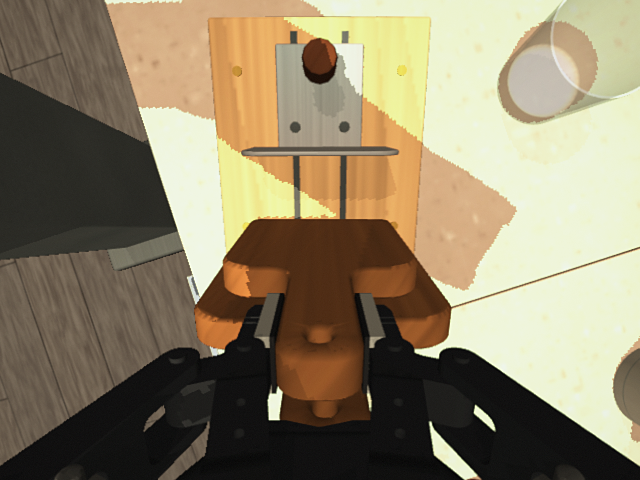

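>>> servo_tool:
  rows:
    - {"dx": 0.003, "dy": -0.001, "dz": 0, "wx": 0, "wy": 0, "wz": 0, "fingers": 1}
    - {"dx": 0.002, "dy": -0.001, "dz": 0, "wx": 0, "wy": 0, "wz": 0, "fingers": 1}
    - {"dx": 0.001, "dy": 0, "dz": 0, "wx": 0, "wy": 0, "wz": 0, "fingers": 1}
    - {"dx": 0, "dy": 0, "dz": 0, "wx": 0, "wy": 0, "wz": 0, "fingers": 1}

```text
clock: 24.3
eef_pos: [475.6, -276.5, 179.1]
tool_rot: [1.57, 1.311, 1.267]
force: [1.8, 3.4, -0.2]
width: 29.1
```

```bash
python3 st.py
```

```text
24.3 in rack [-29.6  -0.2 140.2] [-0.1   0.04 -0.01] F rack [-3.6  0.7 -1.2] 29.095901525781247
```

>>> servo_tool:
  rows:
    - {"dx": 0.002, "dy": 0, "dz": 0, "wx": 0, "wy": 0, "wz": 0, "fingers": 1}
    - {"dx": 0.001, "dy": 0, "dz": 0, "wx": 0, "wy": 0, "wz": 0, "fingers": 1}
    - {"dx": 0, "dy": 0, "dz": 0, "wx": 0, "wy": 0, "wz": 0, "fingers": 1}

```text
clock: 24.68
eef_pos: [475.8, -276.7, 178.9]
tool_rot: [1.565, 1.311, 1.262]
force: [-1.4, 1.7, 13.9]
width: 29.6
```

```bash
python3 st.py; python3 snap.py f4;  python3 - <<'E'
from plan import *
save("scene","f4s",(380,100,460,230),4.5);save("side","f4d",(340,110,420,220),5)
E
```

```text
24.675 in rack [-2.950e+01  1.000e-01  1.401e+02] [-0.09  0.11  0.01] F rack [-4.7 -1.8 13.1] 29.57321851965268
24.675 [ 475.8 -276.7  178.9] [ 0.66  0.6  -0.05  1.79 -0.29  0.85  0.52] [-0. -0. -0.  0. -0.  0.  0.] 0.007077362223185446
```

View pics/f4s.png

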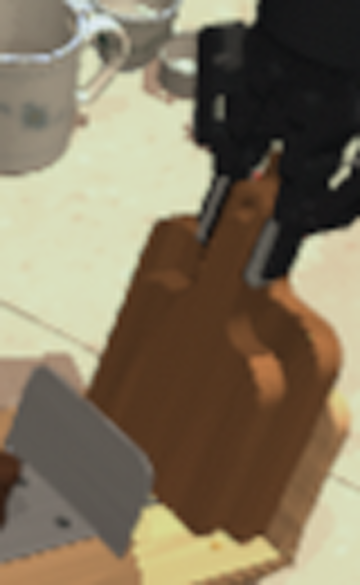

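View pics/f4d.png

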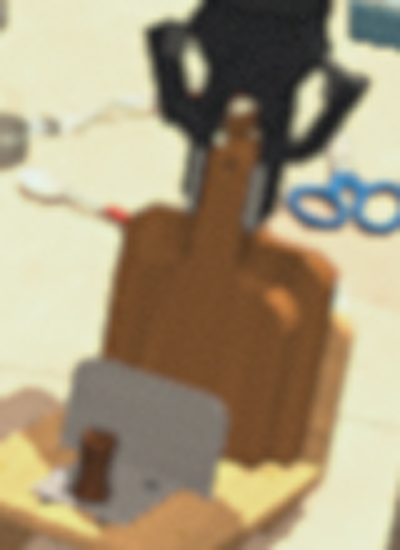

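View pics/f4.png

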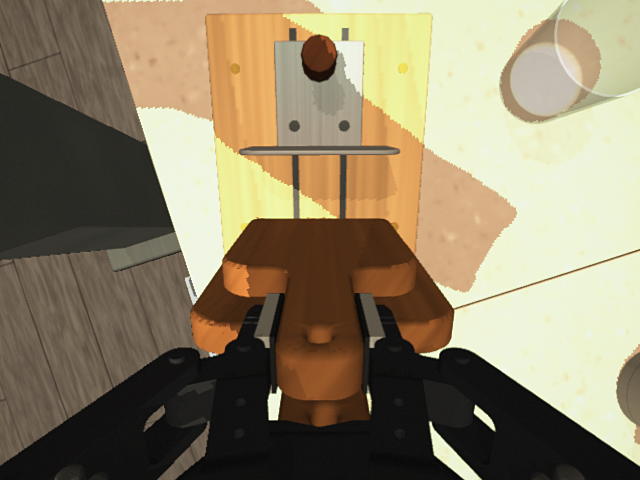

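>>> servo_tool:
  rows:
    - {"dx": -0.002, "dy": -0.001, "dz": 0, "wx": 0, "wy": 0, "wz": 0, "fingers": 1}
    - {"dx": 0, "dy": -0.002, "dz": 0, "wx": 0, "wy": 0, "wz": 0, "fingers": 1}
    - {"dx": 0, "dy": 0, "dz": 0, "wx": 0, "wy": 0, "wz": 0, "fingers": 1}

```text
clock: 25.2
eef_pos: [475.6, -277.0, 178.9]
tool_rot: [1.569, 1.308, 1.267]
force: [1.2, 5.7, 9.4]
width: 29.3
```

```bash
python3 st.py
```

```text
25.2 in rack [-2.910e+01 -1.000e-01  1.401e+02] [-0.02  0.03 -0.15] F rack [-8.1 -0.5  7.6] 29.31058040988106
```

>>> servo_tool:
  rows:
    - {"dx": 0, "dy": 0.001, "dz": 0, "wx": 0, "wy": 0, "wz": 0, "fingers": 0.6}
    - {"dx": 0, "dy": 0.001, "dz": 0, "wx": 0, "wy": 0, "wz": 0, "fingers": 0.3}
    - {"dx": 0, "dy": 0, "dz": 0, "wx": 0, "wy": 0, "wz": 0, "fingers": 0.1}
    - {"dx": 0, "dy": 0, "dz": 0, "wx": 0, "wy": 0, "wz": 0, "fingers": 0}

```text
clock: 25.7
eef_pos: [474.8, -278.4, 177.9]
tool_rot: [1.571, 1.312, 1.266]
force: [-0.5, -0.1, 1.0]
width: 85.0
```

```bash
python3 st.py; python3 snap.py f5;  python3 - <<'E'
from plan import *
save("scene","f5s",(380,100,460,230),4.5)
E
```

```text
25.7 in rack [-27.4  -0.4 139.6] [-0.19  0.05  0.08] F rack [ 0.  -0.5  1.1] 84.98488955374152
25.7 [ 474.8 -278.4  177.9] [ 0.67  0.6  -0.05  1.79 -0.29  0.85  0.52] [-0.    0.   -0.01 -0.   -0.    0.    0.  ] 0.08573888661815943
```

View pics/f5.png

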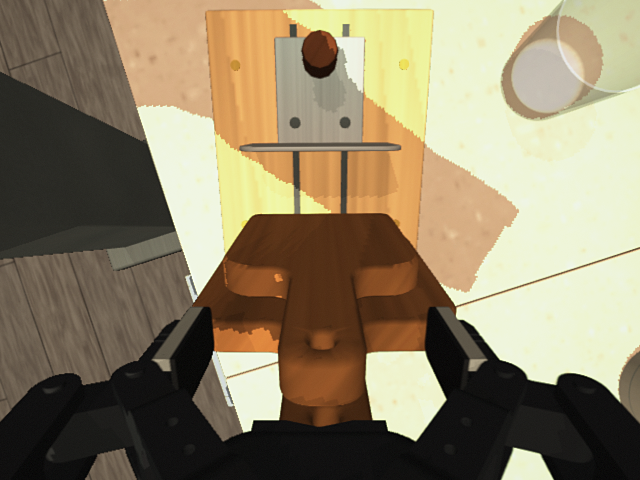

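View pics/f5s.png

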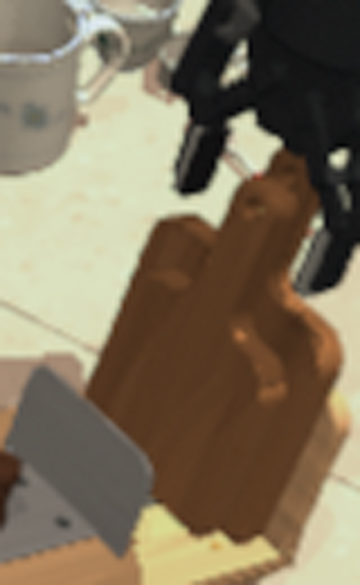

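>>> servo_tool:
  rows:
    - {"dx": -0.03, "dy": 0.002, "dz": 0, "wx": 0, "wy": 0, "wz": 0, "fingers": 0}
    - {"dx": -0.045, "dy": 0.003, "dz": 0, "wx": 0, "wy": 0, "wz": 0, "fingers": 0}
    - {"dx": -0.05, "dy": 0.005, "dz": 0, "wx": 0, "wy": 0, "wz": 0, "fingers": 0}
    - {"dx": -0.04, "dy": 0.01, "dz": 0, "wx": 0, "wy": 0, "wz": 0, "fingers": 0}

```text
clock: 26.3
eef_pos: [469.7, -295.1, 303.0]
tool_rot: [1.567, 1.312, 1.262]
force: [0.4, 0.1, -0.1]
width: 85.7
```

```bash
python3 snap.py g0 >/dev/null; python3 snap.py g1; python3 st.py; python3 - <<'E'
from plan import *
import pickle
W,s=pickle.load(open("f5.pkl","rb"))
for t in (0,4,8,12): print(t,proj(W,ap(TR,[(-153+t,0,42),(-95+t,0,60),(-98+t,0,60)])).round(1).tolist())
print(ctrl.mark_of("stop_knob","wrist")[:2])
E
```

```text
26.35 [ 471.5 -295.9  306.9] [ 0.68  0.47 -0.02  1.63 -0.26  1.15  0.47] [-0.    0.01 -0.01  0.02 -0.01 -0.11  0.03] 1.5493295306529262
26.4 in rack [-43.1   1.5 266.9] [-0.08  0.43  0.19] F rack [0.2 0.1 0.4] 85.18295642074592
0 [[320.7, 39.3], [321.0, 142.2], [321.0, 136.9]]
4 [[320.7, 46.7], [321.0, 149.3], [321.0, 144.0]]
8 [[320.7, 54.2], [321.0, 156.3], [321.0, 151.0]]
12 [[320.7, 61.5], [321.1, 163.2], [321.1, 158.0]]
[{'point': [312.3, 95.9], 'conf': 0.6}]
```

View pics/g1.png

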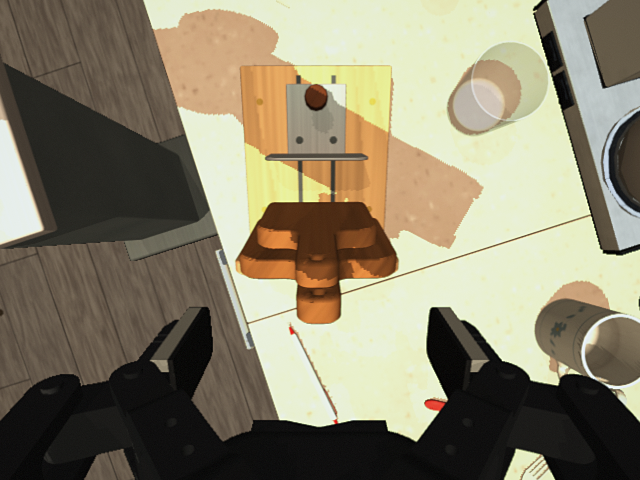

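```bash
cat >> plan.py <<'E'
def RVv():
    x=np.array([0,0,-1.]);z=TR[0][:,1];return np.stack([x,np.cross(z,x),z],1)
RV=RVv()
E
python3 - <<'E'
from plan import *
K=rk(-149,0,24);print(K)
A=plan([(K+[0,0,110],RV,5)])
E
```

```text
[ 518.88769115 -137.88256871   97.49836171]
[{"dx":0.0358,"dy":0.0359,"dz":-0.0003,"wx":-0,"wy":0.01,"wz":-0.49,"fingers":0},{"dx":0.0339,"dy":0.0377,"dz":-0.0003,"wx":-0.01,"wy":0.01,"wz":-0.49,"fingers":0},{"dx":0.032,"dy":0.0393,"dz":-0.0002,"wx":-0,"wy":0.01,"wz":-0.49,"fingers":0},{"dx":0.0299,"dy":0.0409,"dz":-0.0002,"wx":-0.01,"wy":0,"wz":-0.5,"fingers":0},{"dx":0.0277,"dy":0.0425,"dz":-0.0002,"wx":-0,"wy":0.01,"wz":-0.49,"fingers":0}]
end [ 518.9 -137.9  207.5] jaw [ 0.955 -0.297 -0.   ] max mm 38.04784816517223
```

>>> servo_tool:
  rows:
    - {"dx": 0.02, "dy": 0.04, "dz": 0, "wx": 0, "wy": 0, "wz": -0.49, "fingers": 0}
    - {"dx": 0.034, "dy": 0.04, "dz": 0, "wx": 0, "wy": 0, "wz": -0.49, "fingers": 0}
    - {"dx": 0.036, "dy": 0.039, "dz": 0, "wx": 0, "wy": 0, "wz": -0.49, "fingers": 0}
    - {"dx": 0.036, "dy": 0.039, "dz": 0, "wx": 0, "wy": 0, "wz": -0.5, "fingers": 0}
    - {"dx": 0.033, "dy": 0.039, "dz": 0, "wx": 0, "wy": 0, "wz": -0.49, "fingers": 0}

```text
clock: 27.08
eef_pos: [518.1, -137.4, 205.2]
tool_rot: [-3.128, 1.569, 2.851]
force: [-0.0, -0.9, 0.7]
width: 85.7
```

>>> servo_tool:
  rows:
    - {"dx": 0, "dy": 0, "dz": 0, "wx": 0, "wy": 0, "wz": 0, "fingers": 0}

```text
clock: 27.2
eef_pos: [517.8, -133.1, 204.0]
tool_rot: [2.687, 1.564, 2.391]
force: [-1.4, -1.3, 0.5]
width: 85.3
```

```bash
python3 snap.py g2>/dev/null; python3 snap.py g2; python3 - <<'E'
from plan import *
import pickle
K=rk(-149,0,24)
A=plan([(K+[0,0,-14],RV,5)])
W,s=pickle.load(open("g2.pkl","rb"))
for t in (0,4,8): print(t,proj(W,ap(TR,[(-153+t,0,42),(-95+t,0,60)])).round(1).tolist())
E
```

```text
27.25 [ 517.9 -136.2  205.1] [ 0.17  0.5   0.05  1.86 -0.04  0.78 -0.06] [ 0.05 -0.02  0.04 -0.02  0.01  0.01  0.01] 1.0346610283895643
[{"dx":0.0326,"dy":0.0001,"dz":0.0003,"wx":-0,"wy":-0,"wz":-0,"fingers":0},{"dx":0.0327,"dy":0.0001,"dz":0.0003,"wx":-0,"wy":-0.01,"wz":-0,"fingers":0},{"dx":0.0326,"dy":0.0002,"dz":0.0002,"wx":-0,"wy":-0,"wz":-0,"fingers":0},{"dx":0.0327,"dy":0.0001,"dz":0.0002,"wx":-0.01,"wy":-0.01,"wz":-0.01,"fingers":0},{"dx":0.0326,"dy":0.0002,"dz":0.0002,"wx":-0,"wy":-0,"wz":-0,"fingers":0}]
end [ 518.9 -137.9   83.5] jaw [ 0.955 -0.297 -0.   ] max mm 24.526146762180154
0 [[323.3, 250.8], [322.9, 333.6]]
4 [[323.3, 255.8], [322.8, 337.6]]
8 [[323.2, 260.7], [322.8, 341.6]]
```

View pics/g2.png

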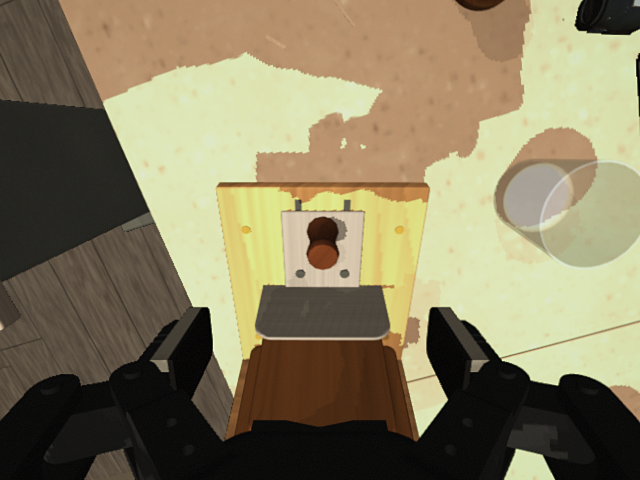

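>>> servo_tool:
  rows:
    - {"dx": 0.04, "dy": 0, "dz": 0, "wx": 0, "wy": 0, "wz": 0, "fingers": 0}
    - {"dx": 0.04, "dy": 0, "dz": 0, "wx": 0, "wy": 0, "wz": 0, "fingers": 0}
    - {"dx": 0.035, "dy": 0, "dz": 0, "wx": 0, "wy": 0, "wz": 0, "fingers": 0}
    - {"dx": 0.03, "dy": 0, "dz": 0.0005, "wx": 0, "wy": 0, "wz": 0, "fingers": 0}
    - {"dx": 0.015, "dy": 0, "dz": 0.0005, "wx": 0, "wy": 0, "wz": 0, "fingers": 0}

```text
clock: 27.92
eef_pos: [518.6, -140.6, 86.1]
tool_rot: [2.43, 1.569, 2.123]
force: [-0.0, -0.2, -0.3]
width: 85.6
```

>>> servo_tool:
  rows:
    - {"dx": 0, "dy": 0, "dz": 0, "wx": 0, "wy": 0, "wz": 0, "fingers": 0}

```text
clock: 28.05
eef_pos: [519.0, -139.8, 86.7]
tool_rot: [2.039, 1.569, 1.734]
force: [0.3, -0.4, -0.8]
width: 85.4
```

```bash
python3 snap.py g3; python3 st.py
```

```text
28.05 [ 519.  -139.8   86.7] [ 0.19  0.68  0.03  1.96 -0.05  0.51 -0.05] [-0.01 -0.02 -0.   -0.01  0.    0.01 -0.  ] 0.610026457361073
28.1 in rack [-145.     1.2   14.5] [-0.22  0.07 14.82] F rack [-0.5  1.  -0.6] 85.6334927534147
```

View pics/g3.png

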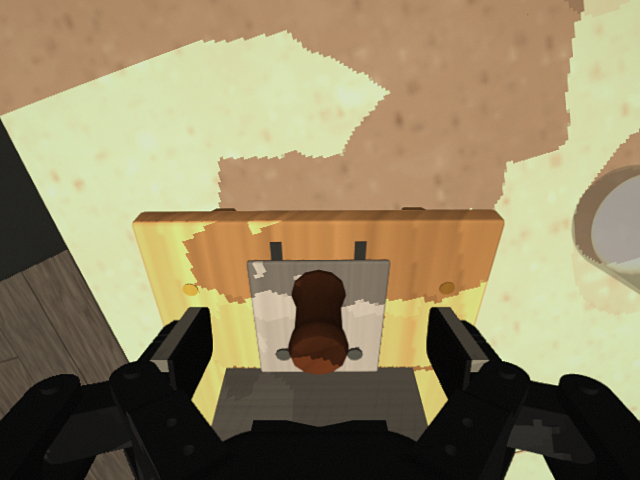

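>>> servo_tool:
  rows:
    - {"dx": 0.005, "dy": 0, "dz": 0, "wx": 0, "wy": 0, "wz": 0, "fingers": 0.4}
    - {"dx": 0, "dy": 0, "dz": 0, "wx": 0, "wy": 0, "wz": 0, "fingers": 0.6}
    - {"dx": 0, "dy": 0, "dz": 0, "wx": 0, "wy": 0, "wz": 0, "fingers": 0.8}
    - {"dx": 0, "dy": 0, "dz": 0, "wx": 0, "wy": 0, "wz": 0, "fingers": 1}
    - {"dx": 0, "dy": 0, "dz": 0, "wx": 0, "wy": 0, "wz": 0, "fingers": 1}

```text
clock: 28.72
eef_pos: [519.0, -138.6, 83.6]
tool_rot: [1.984, 1.569, 1.68]
force: [-2.3, 0.9, 5.7]
width: 19.5
```

>>> servo_tool:
  rows:
    - {"dx": 0, "dy": 0, "dz": 0, "wx": 0, "wy": 0, "wz": 0, "fingers": 1}

```text
clock: 28.85
eef_pos: [519.0, -138.6, 83.6]
tool_rot: [1.95, 1.569, 1.647]
force: [-2.5, -0.2, 6.2]
width: 19.4
```

```bash
python3 st.py; python3 - <<'E'
from plan import *
s=ctrl.read_state(); P=s['eef_pos']; d=TR[0][:,0]
plan([(P+d*50,Rt(s['tool_rot']),8)],1)
E
```

```text
28.85 in rack [-144.8    0.3   10.8] [-0.15 -0.02 14.81] F rack [-0.7 -2.4  6.3] 19.42154463270839
[{"dx":0.0021,"dy":-0.0081,"dz":0,"wx":0,"wy":0,"wz":0,"fingers":1},{"dx":0.0021,"dy":-0.0081,"dz":0,"wx":0,"wy":0,"wz":0,"fingers":1},{"dx":0.0021,"dy":-0.008,"dz":0,"wx":0,"wy":0,"wz":0,"fingers":1},{"dx":0.0021,"dy":-0.0081,"dz":0,"wx":0,"wy":0,"wz":0,"fingers":1},{"dx":0.0022,"dy":-0.008,"dz":0,"wx":0,"wy":0,"wz":0,"fingers":1}]
[{"dx":0.0021,"dy":-0.0081,"dz":0.0001,"wx":0,"wy":0,"wz":0,"fingers":1},{"dx":0.0022,"dy":-0.008,"dz":0,"wx":0,"wy":0,"wz":0,"fingers":1},{"dx":0.0021,"dy":-0.0081,"dz":0.0001,"wx":0,"wy":0,"wz":0,"fingers":1}]
end [ 504.7 -184.8   70.8] jaw [ 0.954 -0.299 -0.001] max mm 6.276294687154198
```

>>> servo_tool:
  rows:
    - {"dx": 0.002, "dy": -0.008, "dz": 0, "wx": 0, "wy": 0, "wz": 0, "fingers": 1}
    - {"dx": 0.002, "dy": -0.008, "dz": 0, "wx": 0, "wy": 0, "wz": 0, "fingers": 1}
    - {"dx": 0.002, "dy": -0.008, "dz": 0, "wx": 0, "wy": 0, "wz": 0, "fingers": 1}
    - {"dx": 0.0025, "dy": -0.008, "dz": 0, "wx": 0, "wy": 0, "wz": 0, "fingers": 1}
    - {"dx": 0.002, "dy": -0.008, "dz": 0, "wx": 0, "wy": 0, "wz": 0, "fingers": 1}

```text
clock: 29.48
eef_pos: [510.0, -167.6, 75.6]
tool_rot: [1.839, 1.569, 1.535]
force: [-3.2, 0.7, 6.3]
width: 19.5
```

```bash
python3 st.py
```

```text
29.475 in rack [-113.4    0.4   10.8] [-0.16 -0.   14.81] F rack [-1.3 -3.3  6.2] 19.54500905620506
```

>>> servo_tool:
  rows:
    - {"dx": 0.0018, "dy": -0.007, "dz": 0, "wx": 0, "wy": 0, "wz": 0, "fingers": 1}
    - {"dx": 0.0018, "dy": -0.007, "dz": 0, "wx": 0, "wy": 0, "wz": 0, "fingers": 1}
    - {"dx": 0.001, "dy": -0.004, "dz": 0, "wx": 0, "wy": 0, "wz": 0, "fingers": 1}
    - {"dx": 0, "dy": 0, "dz": 0, "wx": 0, "wy": 0, "wz": 0, "fingers": 1}

```text
clock: 29.98
eef_pos: [505.9, -180.9, 71.9]
tool_rot: [1.941, 1.57, 1.637]
force: [-3.3, -1.1, 4.5]
width: 19.5
```

```bash
python3 st.py;python3 snap.py h1; python3 - <<'E'
from plan import *
save("scene","h1s",(350,100,460,250),4);save("side","h1d",(310,110,430,250),4.2)
E
```

```text
29.975 in rack [-99.    0.4  10.8] [-0.19  0.   14.84] F rack [ 0.8 -2.8  4.9] 19.511486671543057
29.975 [ 505.9 -180.9   71.9] [ 0.28  0.71  0.02  1.96 -0.03  0.47  0.02] [-0.  0.  0.  0.  0. -0. -0.] 0.03330131697243921
```

View pics/h1s.png

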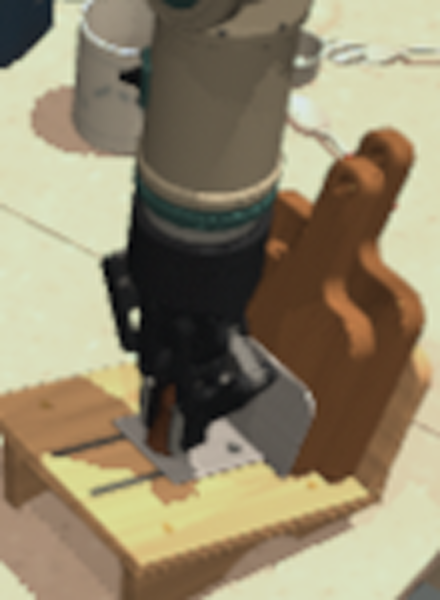

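View pics/h1d.png

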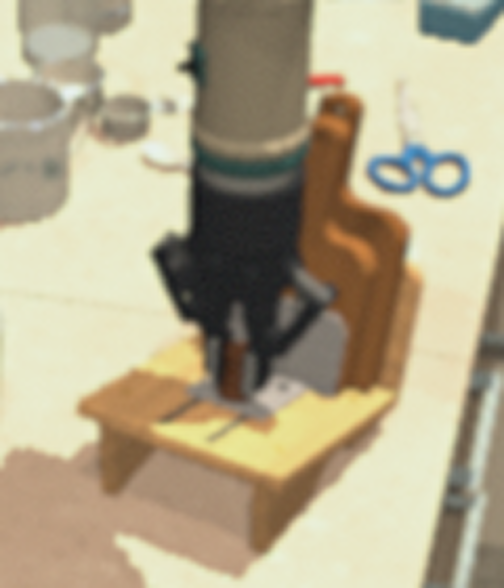

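>>> servo_tool:
  rows:
    - {"dx": 0.0007, "dy": -0.0026, "dz": 0, "wx": 0, "wy": 0, "wz": 0, "fingers": 1}
    - {"dx": 0.0007, "dy": -0.0026, "dz": 0, "wx": 0, "wy": 0, "wz": 0, "fingers": 1}
    - {"dx": 0, "dy": 0, "dz": 0, "wx": 0, "wy": 0, "wz": 0, "fingers": 1}

```text
clock: 30.5
eef_pos: [505.1, -183.8, 71.0]
tool_rot: [1.719, 1.569, 1.416]
force: [-4.1, -0.0, 7.1]
width: 19.8
```

```bash
python3 st.py
```

```text
30.5 in rack [-95.8   0.4  10.7] [-1.50e-01  1.00e-02  1.48e+01] F rack [-0.6 -3.9  7.1] 19.778407830822427
```

>>> servo_tool:
  rows:
    - {"dx": 0.0005, "dy": -0.002, "dz": 0, "wx": 0, "wy": 0, "wz": 0, "fingers": 1}
    - {"dx": 0, "dy": 0, "dz": 0, "wx": 0, "wy": 0, "wz": 0, "fingers": 1}

```text
clock: 30.75
eef_pos: [504.8, -184.8, 70.7]
tool_rot: [1.702, 1.569, 1.398]
force: [-3.8, 1.6, 8.6]
width: 19.6
```

```bash
python3 st.py
```

```text
30.75 in rack [-94.8   0.4  10.7] [-0.13  0.   14.77] F rack [-2.6 -4.1  8.1] 19.630099773642197
```

>>> servo_tool:
  rows:
    - {"dx": 0.0005, "dy": -0.002, "dz": 0, "wx": 0, "wy": 0, "wz": 0, "fingers": 1}
    - {"dx": 0, "dy": 0, "dz": 0, "wx": 0, "wy": 0, "wz": 0, "fingers": 1}

```text
clock: 31.0
eef_pos: [504.5, -185.8, 70.5]
tool_rot: [1.646, 1.568, 1.343]
force: [-3.8, 1.2, 8.7]
width: 19.7
```

```bash
python3 st.py
```

```text
31.0 in rack [-93.7   0.5  10.7] [-0.11  0.   14.75] F rack [-2.2 -4.   8.4] 19.715230059386666
```

>>> servo_tool:
  rows:
    - {"dx": 0.0005, "dy": -0.002, "dz": 0, "wx": 0, "wy": 0, "wz": 0, "fingers": 1}
    - {"dx": 0, "dy": 0, "dz": 0, "wx": 0, "wy": 0, "wz": 0, "fingers": 1}

```text
clock: 31.25
eef_pos: [504.0, -187.1, 70.1]
tool_rot: [1.689, 1.568, 1.386]
force: [-2.5, 1.8, 9.4]
width: 19.5
```

```bash
python3 st.py;python3 snap.py h2; python3 - <<'E'
from plan import *
save("scene","h2s",(380,100,460,240),4.2);save("side","h2d",(340,110,430,230),5)
E
```

```text
31.25 in rack [-92.2   0.4  10.7] [-0.11 -0.   14.74] F rack [-3.3 -2.9  8.8] 19.549991822635384
31.25 [ 504.  -187.1   70.1] [ 0.29  0.71  0.02  1.96 -0.03  0.47  0.03] [-0. -0.  0. -0. -0. -0. -0.] 0.006349766420569836
```

View pics/h2s.png

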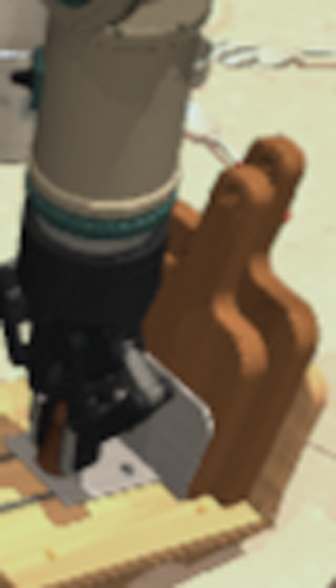

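View pics/h2d.png

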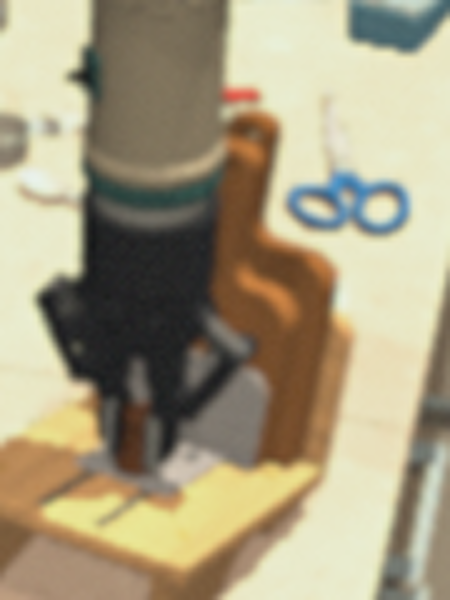

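>>> servo_tool:
  rows:
    - {"dx": 0.0004, "dy": -0.0015, "dz": 0, "wx": 0, "wy": 0, "wz": 0, "fingers": 1}
    - {"dx": 0, "dy": 0, "dz": 0, "wx": 0, "wy": 0, "wz": 0, "fingers": 1}

```text
clock: 31.65
eef_pos: [503.9, -187.5, 69.9]
tool_rot: [1.647, 1.567, 1.345]
force: [-3.3, 4.6, 10.5]
width: 19.7
```

```bash
python3 st.py
```

```text
31.65 in rack [-91.8   0.4  10.7] [-0.08 -0.   14.7 ] F rack [-6.  -4.5  9.3] 19.733383567268273
```

>>> servo_tool:
  rows:
    - {"dx": 0.0004, "dy": -0.0015, "dz": 0, "wx": 0, "wy": 0, "wz": 0, "fingers": 1}
    - {"dx": 0, "dy": 0, "dz": 0, "wx": 0, "wy": 0, "wz": 0, "fingers": 1}

```text
clock: 31.9
eef_pos: [503.9, -187.5, 69.9]
tool_rot: [1.617, 1.566, 1.316]
force: [-2.5, 6.1, 13.6]
width: 19.6
```

```bash
python3 st.py
```

```text
31.9 in rack [-91.8   0.4  10.7] [-4.000e-02 -1.000e-02  1.463e+01] F rack [-8.4 -4.3 11.8] 19.59434579933285
```

>>> servo_tool:
  rows:
    - {"dx": 0.0004, "dy": -0.0015, "dz": 0, "wx": 0, "wy": 0, "wz": 0, "fingers": 1}
    - {"dx": 0, "dy": 0, "dz": 0, "wx": 0, "wy": 0, "wz": 0, "fingers": 1}

```text
clock: 32.15
eef_pos: [504.0, -187.5, 69.9]
tool_rot: [1.596, 1.565, 1.295]
force: [-3.1, 8.2, 16.4]
width: 19.3
```

```bash
python3 st.py
```

```text
32.15 in rack [-91.8   0.5  10.7] [ 1.000e-02 -1.000e-02  1.456e+01] F rack [-10.9  -5.4  14.1] 19.312663128690083
```

>>> servo_tool:
  rows:
    - {"dx": -0.0007, "dy": 0.0025, "dz": 0, "wx": 0, "wy": 0, "wz": 0, "fingers": 1}
    - {"dx": 0, "dy": 0, "dz": 0, "wx": 0, "wy": 0, "wz": 0, "fingers": 0.7}
    - {"dx": 0, "dy": 0, "dz": 0, "wx": 0, "wy": 0, "wz": 0, "fingers": 0.4}
    - {"dx": 0, "dy": 0, "dz": 0, "wx": 0, "wy": 0, "wz": 0, "fingers": 0.2}
    - {"dx": 0, "dy": 0, "dz": 0, "wx": 0, "wy": 0, "wz": 0, "fingers": 0.2}

```text
clock: 32.78
eef_pos: [503.6, -189.8, 69.1]
tool_rot: [1.385, 1.569, 1.081]
force: [0.1, 0.5, -0.2]
width: 68.2
```

```bash
python3 st.py;python3 snap.py h3
```

```text
32.775 in rack [-89.4   0.8  10.5] [-0.16  0.04 14.8 ] F rack [-0.4 -0.1 -0.3] 68.22957798276946
32.775 [ 503.6 -189.8   69.1] [ 0.3   0.71  0.02  1.96 -0.03  0.47  0.03] [ 0. -0. -0.  0.  0.  0. -0.] 0.0490997395189936
```

View pics/h3.png

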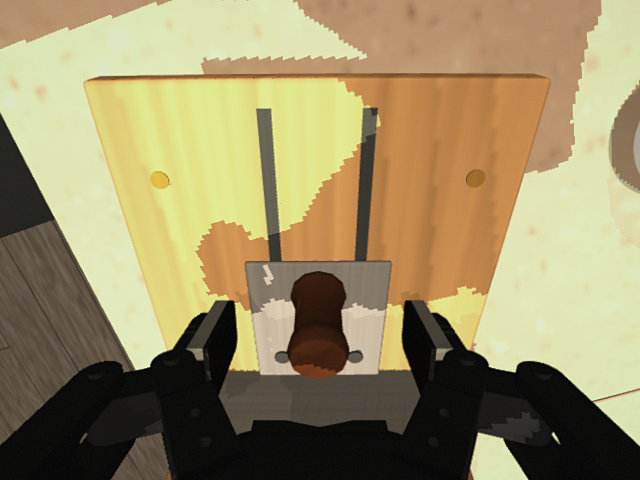

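>>> servo_tool:
  rows:
    - {"dx": -0.02, "dy": 0, "dz": 0, "wx": 0, "wy": 0, "wz": 0, "fingers": 0.2}
    - {"dx": -0.04, "dy": 0, "dz": 0, "wx": 0, "wy": 0, "wz": 0, "fingers": 0.2}
    - {"dx": -0.05, "dy": 0.02, "dz": 0, "wx": 0, "wy": 0, "wz": 0, "fingers": 0.2}
    - {"dx": -0.06, "dy": 0.05, "dz": 0, "wx": 0, "wy": 0, "wz": 0, "fingers": 0.2}
    - {"dx": -0.06, "dy": 0.06, "dz": 0, "wx": 0, "wy": 0, "wz": 0, "fingers": 0.2}

```text
clock: 33.45
eef_pos: [532.4, -97.5, 243.8]
tool_rot: [0.726, 1.568, 0.42]
force: [0.2, 0.2, 1.0]
width: 68.2
```

>>> servo_tool:
  rows:
    - {"dx": -0.05, "dy": 0.03, "dz": -0.02, "wx": 0, "wy": 0, "wz": 0, "fingers": 0}
    - {"dx": 0, "dy": 0, "dz": 0, "wx": 0, "wy": 0, "wz": 0, "fingers": 0}
    - {"dx": 0, "dy": 0, "dz": 0, "wx": 0, "wy": 0, "wz": 0, "fingers": 0}

```text
clock: 33.83
eef_pos: [524.3, -72.4, 278.9]
tool_rot: [1.159, 1.57, 0.855]
force: [-0.8, -0.1, -0.8]
width: 85.5
```

```bash
python3 st.py;python3 snap.py k1; python3 - <<'E'
from plan import *
save("scene","k1s",(340,100,480,250),4);save("side","k1d",(310,110,430,250),4.2);save("scene","k1f")
E
```

```text
33.825 in rack [-257.6  -14.3  182.8] [-0.18  0.05 14.84] F rack [ 0.6 -0.8 -0.7] 85.45870190756476
33.825 [524.3 -72.4 278.9] [ 0.05  0.4   0.05  1.79 -0.02  0.95 -0.2 ] [ 0.02  0.03  0.01  0.01 -0.   -0.   -0.  ] 0.6065160327920012
```

View pics/k1.png

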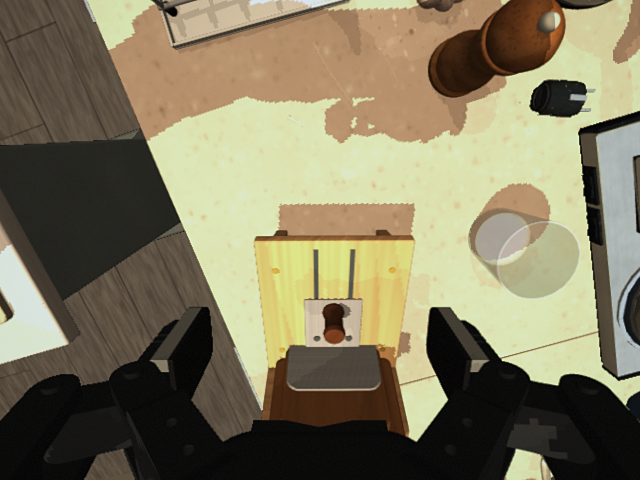

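View pics/k1s.png

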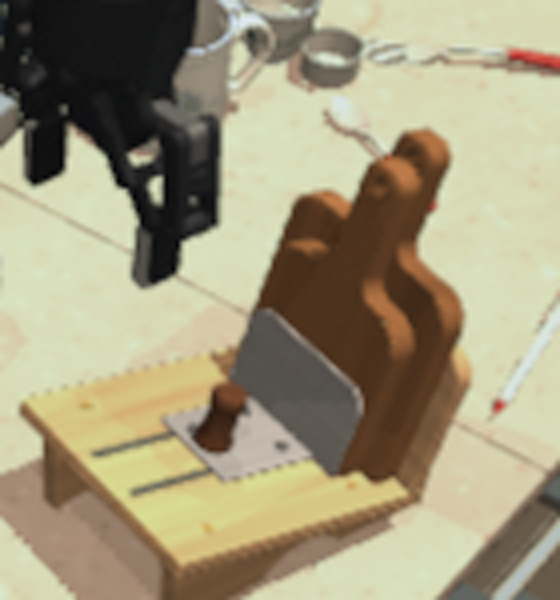

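View pics/k1d.png

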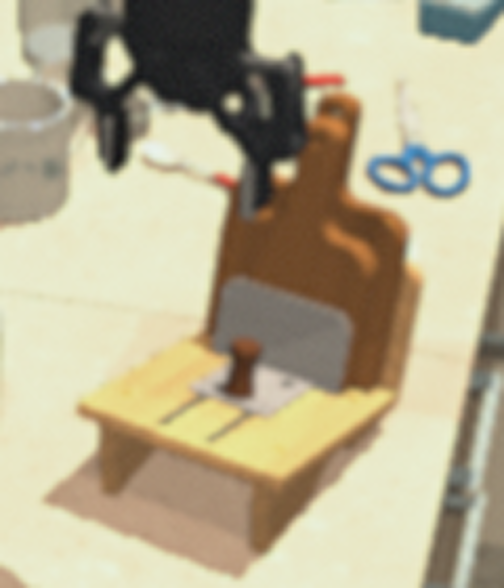

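View pics/k1f.png

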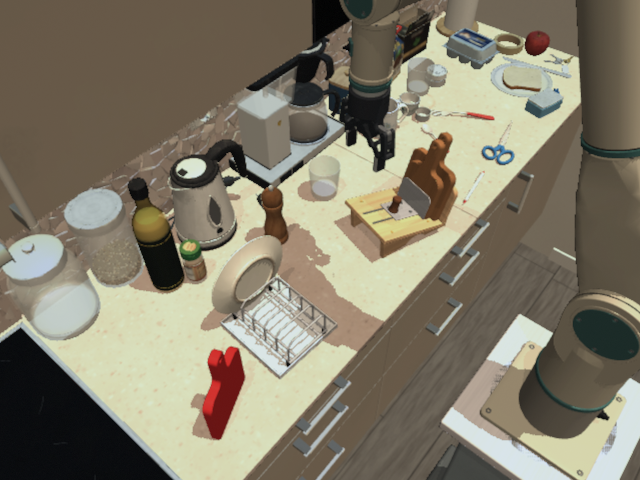

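```bash
python3 - <<'E'
from plan import *
import pickle
W,s=pickle.load(open("k1.pkl","rb"))
out=lambda w,h,H:[(-w/2,0),(w/2,0),(w/2,h),(15,h),(15,H),(-15,H),(-15,h),(-w/2,h),(-w/2,0)]
def draw(m,ci,sc,off):
    m=cv2.resize(m,None,fx=sc,fy=sc,interpolation=cv2.INTER_CUBIC)
    for pts,col in(([( -18,a,b) for a,b in out(135,130,200)],(255,0,0)),([(-36,a,b) for a,b in out(108,108,185)],(0,255,0)),([(-36,a,b) for a,b in((-50,0),(-50,60),(50,60),(50,0))],(255,0,255)),([(0,-78,95),(0,-78,0),(0,78,0)],(0,0,255))):
        u=((proj(ci,ap(TR,pts))-off)*sc+sc/2).astype(int); cv2.polylines(m,[u.reshape(-1,1,2)],False,col,1)
    return m
for n,(x0,y0,x1,y1) in {"scene":(370,120,470,245),"side":(330,110,420,230)}.items():
    m=ctrl.get_image(n)[y0:y1,x0:x1,::-1]; cv2.imwrite(f"pics/m_{n}.png",draw(m,ctrl.camera_info(n),4.5,np.array([x0,y0])))
for t in (54,57,60): print(t,proj(W,ap(TR,[(-153+t,0,42),(-95+t,0,60)])).round(1).tolist())
E
```

```text
54 [[334.9, 333.7], [334.4, 387.1]]
57 [[334.8, 335.9], [334.4, 388.9]]
60 [[334.8, 338.1], [334.3, 390.8]]
```

View pics/m_scene.png

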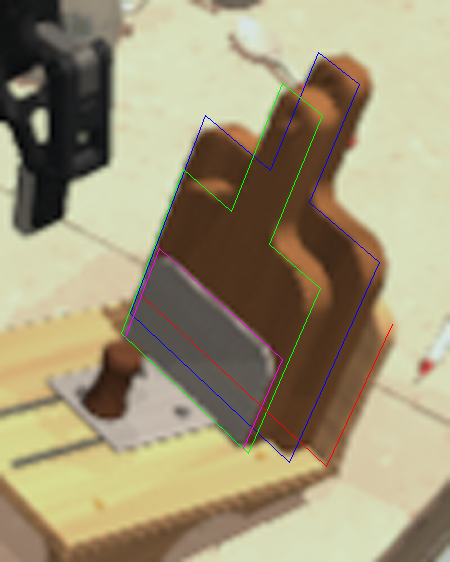

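View pics/m_side.png

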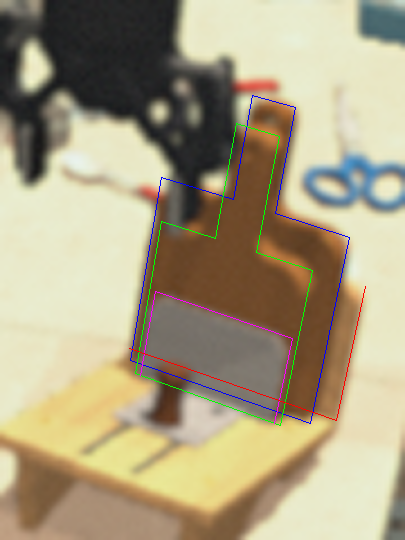

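```bash
python3 - <<'E'
from cell import ctrl
print(ctrl.finish_job(), ctrl.read_state()['clock'])
E
```

```text
the job is handed in; nothing more can be done
the job is handed in; nothing more can be done
```

The job is done and handed in at about 34 s. The big board went into the shelf corner first, against the backrest, and the small board went in front of it. I then slid the steel stop along by its knob until it pressed against the small board.

**Final checks:**
- **Boards:** the last pictures show both boards standing handle up, leaning flat and centred to within about 1–2 mm. Their outlines match the intended poses to within the camera calibration.
- **Stop:** it met hard resistance, and the picture of its sheet suggests a travel of about 59 mm, matching the expected 59.
- **Everything else:** the arm was well clear and in contact with nothing. I saw no change to the pepper mill, the tumbler or the red board in the last pictures. The garlic was only partly in view there, but the arm never went near it.

**Readings that disagreed:**
- The arm's own readings put the stop's travel at about 57 mm, and the small board about 2 mm further forward than expected.
- I put this down to error in my estimates of the rack and the knob's starting position. The stop held firm as the push rose to about 11 N, and no gap between the boards showed in the pictures.

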